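# Open up the shield pen and set it for counting

## Task

Get the cream steel shield pen on the bench ready for counting: open its two doors as they are meant to be opened - the handled leaf first, then lift the flush bolt it was covering, then the other leaf - and leave both standing wide open, about square to the front or further. Slide the squat detector head across the bench (do not lift it) through the doorway and square onto the white outline inside, and hang every sample bin that is on the bench by its angled rear strip on the cleat along the pen's rear wall, well seated and level. Leave the other things on the bench where they are.

Things in the scene. Friction and masses are not known exactly. Their poses are not given: they have to be found in the camera images.
- pen: fixed open-topped shield pen, cream steel, its place and yaw vary. Origin on the bench at the middle of its inside; x from the doorway to the rear wall, y along that wall, z up. Inside 200 deep (x -100 to 100), 260 wide; walls 26 thick, 200 high, no floor, no sill, no roof. Doorway at x = -100 over the full width; the shut leaves fill x -131 to -101, from 6 to 194 above the bench. Empty at the start.
- active_leaf (a joint): angle of the active (handled) leaf: 0 shut, grows as it swings out of the pen (to pen -x), stop at 1.75; starts shut or up to 0.1 ajar. A slab 30 thick for 143 from its hinge, then a 3 mm plate, flush with its front, to 200 from the hinge, that covers the other leaf's rebate and flush bolt. Stays where left; about 1 N at the handle moves it. No latch.
- active_hinge (a point): on the upright hinge axis of the active leaf, 168 above the bench, at the front face of the shut leaf (pen x = -131, y = -157)
- active_handle (a point): grip point of the active leaf's D-pull, 168 above the bench: upright steel bar of 12 diameter, 40 in front of the leaf's front face, 122 from the hinge, from 130 to 186 above the bench, a level round leg of 12 back to the leaf at each end. Can be pinched from above, across the leaf's width.
- passive_leaf (a joint): angle of the passive leaf (no handle): 0 shut, grows as it swings out (to pen -x), stop at 1.75. A slab 30 thick for 112 from its hinge, then a tongue 8 thick, flush with its rear face, to 169. Held shut while the bolt is down; else stays where left and moves with about 1 N at the edge, for instance pushed from inside.
- passive_hinge (a point): on the upright hinge axis of the passive leaf, 168 above the bench, at the front face of the shut leaf (pen x = -131, y = 157)
- passive_edge (a point): free edge of the passive leaf's tongue, mid thickness, 168 above the bench
- bolt (a joint): lift of the flush bolt in m: 0 shot down into the bench, 0.026 fully raised; the leaf is free above 0.016. Stays where left; needs about 3 N upwards
- bolt_knob (a point): centre of the bolt's dark thumb-piece: 14 wide along the leaf, 17 deep out from the front of the tongue, 22 high, 166 above the bench when down; a rod of 10 runs down from it. It is in the front of the passive leaf, 149 from its hinge; the slab's step is 37 to one side, the free edge 20 to the other. With the active leaf open it can be pinched from above across the leaf's width.
- mark (a point): centre of the white square outline (125 outside) on the bench inside the pen, for the detector: pen x = -30, y = 0
- cleat (a point): middle of the cleat's upper edge, 146 high: a plate 4 thick, 250 long in pen y, leaning out at 45 degrees from the rear wall (z 129) to 15 off it: a V open upwards, for a bin's strip; smooth. A hung bin: origin at pen x 55, z 100, level, x along pen x. Its foot must pass below the cleat: lower it at x 34, top tipped to the wall, then in at z 126, level at x 52, z 105; it slides home. Room for 3 at 80.
- bin_a: sample bin, one of up to three alike (may be absent): grey box 64 wide (y) x 54 deep (x), rims 52 high, 0.18 kg, on the bench. Grip: plate 9 thick along its x at y = 0, 48 long, rising to 94 high. On its rear (+x) a full-width strip, 4 thick, sloping 45 degrees back and down from x 28, z 53 to x 43, z 39; below it a foot 7 high back to x 45. Origin: centre of the box's underside; front faces -x.
- bin_b: sample bin, one of up to three alike (may be absent): grey box 64 wide (y) x 54 deep (x), rims 52 high, 0.18 kg, on the bench. Grip: plate 9 thick along its x at y = 0, 48 long, rising to 94 high. On its rear (+x) a full-width strip, 4 thick, sloping 45 degrees back and down from x 28, z 53 to x 43, z 39; below it a foot 7 high back to x 45. Origin: centre of the box's underside; front faces -x.
- bin_c: sample bin, one of up to three alike (may be absent): grey box 64 wide (y) x 54 deep (x), rims 52 high, 0.18 kg, on the bench. Grip: plate 9 thick along its x at y = 0, 48 long, rising to 94 high. On its rear (+x) a full-width strip, 4 thick, sloping 45 degrees back and down from x 28, z 53 to x 43, z 39; below it a foot 7 high back to x 45. Origin: centre of the box's underside; front faces -x.
- detector: squat detector head: cream square base 104 x 104 x 36 with a grey round drum of 84 diameter on it (steel collar), 62 high in all, about 0.8 kg, too wide to grip, slides on the bench (friction 0.5 to 0.75). Origin: centre of the underside; its x axis points roughly along pen x at the start. Either pair of sides may face the doorway.
- meter: bystander: hand-held meter 150 x 76 x 42 with a black hoop handle to 81 high; origin centre of underside
- wash_bottle: bystander: white bottle, 56 diameter, 150 high
- dishes: bystander: two stacked white dishes, 92 diameter, 29 high
- pot: bystander: small white pot, 40 diameter, 50 high
- tweezers: bystander: flat steel tweezers, 150 long, 10 wide, 6 high
- tape: bystander: roll of tape, 80 diameter, 22 high
Not all that is in view belongs to the job. Leave any yellow look-alike of the bin_a alone.

How it is judged (in metres and radians):
On the way, in this order (a step that is already met when the one before it is completed fails the run):
1. the handled active leaf is swung open (value of joint active_leaf above 0.7 rad), for 0.2 s.
2. the flush bolt is then lifted (value of joint bolt above 0.018 m), for 0.2 s.
3. the passive leaf is then swung wide open (value of joint passive_leaf above 1.3 rad), for 0.2 s.
At the end, for the whole second after the job is handed in: both leaves open beyond 75 degrees; detector within 15 mm of the outline's centre, square within 0.15 rad; every bin present seated on the cleat (origin at pen x 44 to 64, z 94 to 106 mm, |y| under 110), level within 0.14 rad, square within 0.2 rad; all at rest (value of joint each of active_leaf, passive_leaf above 1.3 rad and horizontal distance between detector and mark below 0.015 m and (angle between the x axis of detector and the x axis of pen, either way round below 0.15 rad or angle between the x axis of detector and the y axis of pen, either way round below 0.15 rad) and angle between detector's own z axis and vertical below 0.05 rad and linear speed of detector below 0.02 m/s and x of bin_a in the frame of pen between 0.044 and 0.064 m and y of bin_a in the frame of pen between -0.11 and 0.11 m and z of bin_a in the frame of pen between 0.094 and 0.106 m and angle between each of bin_a, bin_b, bin_c's own z axis and vertical below 0.14 rad and angle between the x axis of each of bin_a, bin_b, bin_c and the x axis of pen, either way round below 0.2 rad and linear speed of each of bin_a, bin_b, bin_c below 0.03 m/s and x of bin_b in the frame of pen between 0.044 and 0.064 m and y of bin_b in the frame of pen between -0.11 and 0.11 m and z of bin_b in the frame of pen between 0.094 and 0.106 m and x of bin_c in the frame of pen between 0.044 and 0.064 m and y of bin_c in the frame of pen between -0.11 and 0.11 m and z of bin_c in the frame of pen between 0.094 and 0.106 m); the robot touches nothing.
It fails at once if the detector is lifted off the bench (height (world z) of detector above 0.02 m).
It fails at once if a bystander (meter, bottle, dishes, pot, tweezers or tape) is moved more than 40 mm (distance of any of meter, wash_bottle, dishes, pot, tweezers, tape from where it was at the start of the episode above 0.04 m).
Of bin_a, bin_b, bin_c only 2 to 3 are there at a start; the rules pass over those that are not, and their reading is None.
At some moment in a run one of bin_a, bin_b, bin_c may be knocked a few centimetres aside while the robot is not near it.
It also fails if it takes over 210 s, if anything falls off the work surface, if the arm or the gripper's body presses on something with over 40 N, if the wrist force passes 120 N, or if a joint passes its speed limit or range.

## Robot

A 6-joint arm with a two-finger parallel gripper is mounted at the origin on the work surface. World frame = base frame: x ahead of the robot, y to its left, z up, the work surface at z = 0. Lengths are in mm, angles in degrees, forces in N, time in s.
With the tool pointing down it reaches from about 300 to 850 mm from the base axis. Payload 4.2 kg.
Tool frame: the origin (TCP) lies at the centre of the arm's flange, where the gripper is bolted on; the fingertips stand 191 mm ahead of it and the grasp point (between the pads) lies 172 mm ahead of it; z points along the fingers, x is the direction in which the jaws open and shut, and the axes are right-handed (so a half turn about z gives the same grasp; the last joint's range is limited). The gripper opens to 91 mm and grips with 3 to 60 N. Pads are 32 mm wide; open, the fingers measure 118 mm over their backs; the gripper's body (76 mm by 178 mm) begins 60 mm behind the grasp point.
Start: joints at [-72.193, 18.312, 89.639, -0, 72.044, -1.146], TCP at [186.758, -543.824, 404.776] pointing down, gripper open.
Joint ranges: [-177.97, 177.97], [-48.28, 115.42], [12.27, 149.76], [-77.06, 257.06], [2.81, 150.46], [-146.56, 146.56]. Speed limits (degrees/s): [147.25, 147.25, 180, 180, 180, 180].

## Interface

Orientations are given as [roll, pitch, yaw] about the fixed x, y, z axes, in that order (R = Rz(yaw) Ry(pitch) Rx(roll)).
In Python, from workcell import telemetry, imaging, env gives the robot as it stands. The module is installed in compiled form; this text tells all that it offers.
- The arm moves only by the tool jog_arm, never from a script. Its argument "series" is a list of rows, each a list of 3 entries, a list of its own where there are three numbers: the shift along the world's x, y, z in mm, then the turn, a rotation vector about the world's x, y, z in rad, then the opening, from 0 (shut) to 1 (fully open). In form: [[[x, y, z], [ax, ay, az], jaw], ...]. A call has exactly 5 rows; each row is the pose to reach, as a shift and turn from the pose measured when the call began; what a row does not reach only later rows make up. A row lasts 1/12 s, in which the tool goes at most 41.7 mm and 7.16 degrees, less where a joint would pass 70% of its speed; a pose out of reach is approached as far as the arm can. A call with a gripper value outside its range is refused whole. The fingers move at their own pace and stop on an object; "squeeze" is the grip in N (left out, the last holds). Time passes only in rows, so rows that repeat a pose let the fingers close, or fill a call up. It gives the time, the measured TCP pose, the force and the opening at its end, in the units of the state.
- telemetry.state(): the state, without advancing time (a new reading comes with each control period).
- imaging.grab_frame(name): name is "side" or "top"; returns a dict with "pixels" (420x560x3 uint8, red, green, blue), "fov_y" (degrees; the focal length in pixels is half the picture's height over the tangent of half this angle, whatever the lens; pixels are square), "cx", "cy" (the principal point, pixels), "k1" (the pictures are not rectified: a ray, as slopes to the right and down, at radius r is drawn at 1 + k1 r^2 times it, then the intrinsics apply), "R" (3x3) and "t" (3): a world point X has camera coordinates R X + t. Camera axes: x right, y down, z forward; pixel columns grow to the right and rows downward; lengths in mm; the calibration is good to about 2 mm. A picture is of the moment at which its call begins. There is no depth.
- env.job_done(): hands the job in, once; it reports no verdict.
The state is a dict: "time_s": time; "qpos": joint angles; "qvel": joint speeds; "effort": joint torques, N m; "ee_pos": TCP position; "ee_rot": TCP orientation; "force": force on the tool from outside, world axes, zero at the start; "torque": the same for the moment, N m; "gripper_width": finger opening in mm.
Only numpy, scipy, OpenCV 4.12 (cv2) and the standard library are available. Lean on these libraries where they do the work, as an engineer would, in place of code of your own. Each camera call takes 0.05 s, during which the arm holds its last target.

## Working session

There is one attempt and no reset: what is moved stays moved. The work goes in short steps, Python scripts to look and compute and a tool call to move; the robot and the scene stay as the last step left them, time stands still between calls to the robot, and variables do not carry over. Pictures are saved under pics/ and viewed, and the job is handed in when it is done.

Besides the shell and the picture viewer there is one more tool, called after "Request:" as name(argument=value, ...) on one line, values as JSON. jog_arm: Moves the arm, as the interface text tells. Its arguments: {"type":"object","properties":{"series":{"type":"array"},"squeeze":{"type":"number"}},"required":["series"]}

```bash
mkdir -p pics
cat > h.py <<'E'
import numpy as np, cv2
from workcell import telemetry, imaging, env
def grab(n,fn=None):
    f=imaging.grab_frame(n)
    if fn: cv2.imwrite('pics/'+fn, f['pixels'][:,:,::-1])
    return f
def K(f):
    F=210/np.tan(np.radians(f['fov_y'])/2); return F
def proj(f,X):
    X=np.atleast_2d(np.array(X,float)); c=X@np.array(f['R']).T+np.array(f['t'])
    s=c[:,:2]/c[:,2:]; r2=(s**2).sum(1,keepdims=True); s=s*(1+f['k1']*r2)
    return s*K(f)+[f['cx'],f['cy']]
def unproj(f,uv,z):
    uv=np.atleast_2d(np.array(uv,float)); d=(uv-[f['cx'],f['cy']])/K(f); s=d.copy()
    for _ in range(30): s=d/(1+f['k1']*(s**2).sum(1,keepdims=True))
    R=np.array(f['R']);t=np.array(f['t']); C=-R.T@t
    D=np.c_[s,np.ones(len(s))]@R
    k=(z-C[2])/D[:,2]
    return C+D*k[:,None]
E
python3 - <<'E'
from h import *
for n in('side','top'):
    f=grab(n,n+'0.png'); print(n,f['fov_y'],f['cx'],f['cy'],f['k1'],np.round(-np.array(f['R']).T@f['t'],0),np.round(f['R'],2).tolist())
s=telemetry.state();print(s)
E
```

```text
side 50.55237624385535 283.3001626072259 205.01676105782673 -0.004468780725477912 [122. 900. 722.] [[-0.92, -0.38, -0.03], [-0.17, 0.47, -0.86], [0.34, -0.8, -0.5]]
top 52.33749383401329 282.39461512644954 209.99761145948332 -0.09756394522125045 [ 304.  -41. 1420.] [[0.01, -1.0, -0.01], [-0.99, -0.01, -0.16], [0.16, 0.01, -0.99]]
{'time_s': 0.1, 'qpos': array([-7.21914720e+01,  1.83475874e+01,  8.96957950e+01, -5.57873073e-04,
        7.20447389e+01, -1.14609567e+00]), 'qvel': array([-0.04913249, -0.06036859, -0.13560816,  0.04061075,  0.01950176,
       -0.03073548]), 'effort': array([ 2.99134692e-03, -4.13328767e+01, -2.32506198e+01,  7.32311234e-02,
        4.21100913e-02, -4.50425659e-05]), 'ee_pos': array([ 186.72813998, -543.69544752,  404.03258489]), 'ee_rot': array([-1.79998768e+02,  8.81143437e-02, -7.10452030e+01]), 'force': array([ 0.68666694, -0.62096692,  0.30241923]), 'torque': array([-0.05451388, -0.06953171, -0.05084338]), 'gripper_width': 90.85979363829361}
```

```bash
python3 -c "
import cv2
for n in('side','top'):
    i=cv2.imread('pics/%s0.png'%n); print(i.shape); cv2.imwrite('pics/%s0b.png'%n,cv2.resize(i,(800,600),interpolation=cv2.INTER_CUBIC))"
```

```text
(420, 560, 3)
(420, 560, 3)
```

View pics/side0b.png

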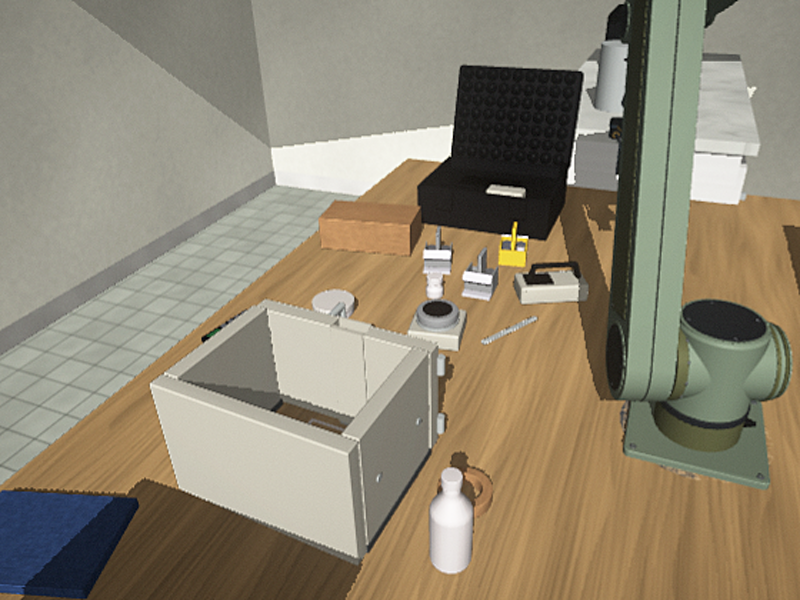

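View pics/top0b.png

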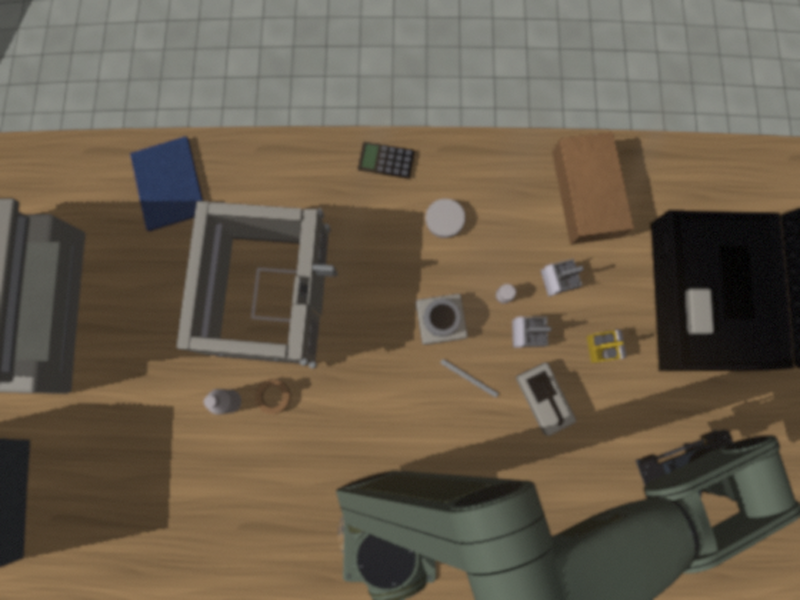

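The side and top views show the pen at the left of the top view, with its doors facing right. Handle is at about (323,270) in the 800-px view, the detector at (441,317), grey bins at (563,278) and (532,331), and the yellow decoy at (606,345). Zooming in for corners.

```bash
cat >> h.py <<'E'
def crop(f,fn,x0,y0,x1,y1,s):
    i=f['pixels'][y0:y1,x0:x1,::-1]; i=cv2.resize(i,None,fx=s,fy=s,interpolation=cv2.INTER_CUBIC)
    st=10 if s>=4 else 20
    for x in range((x0//st+1)*st,x1,st):
        cv2.line(i,(int((x-x0)*s),0),(int((x-x0)*s),5),(0,0,255),1); cv2.putText(i,str(x),(int((x-x0)*s)-8,16),0,.35,(0,0,255),1)
    for y in range((y0//st+1)*st,y1,st):
        cv2.line(i,(0,int((y-y0)*s)),(5,int((y-y0)*s)),(0,0,255),1); cv2.putText(i,str(y),(6,int((y-y0)*s)+4),0,.35,(0,0,255),1)
    cv2.imwrite('pics/'+fn,i)
E
python3 - <<'E'
from h import *
f=grab('top'); crop(f,'c1.png',115,130,245,265,4.4); crop(f,'c2.png',285,140,445,310,3.5)
E
```

```text
(no output)
```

View pics/c1.png

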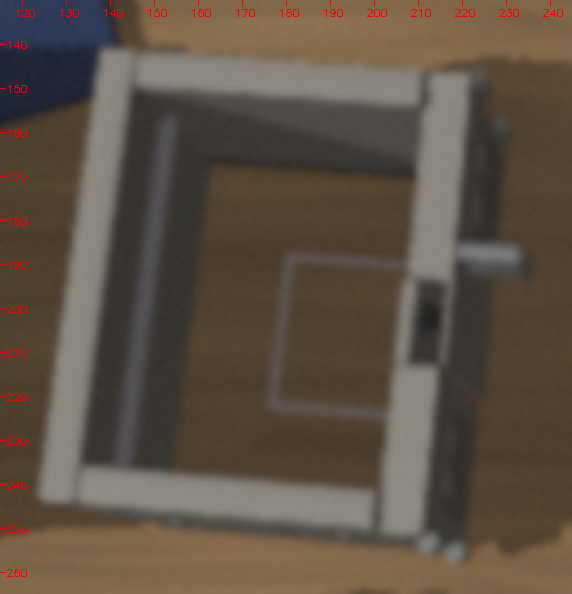

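View pics/c2.png

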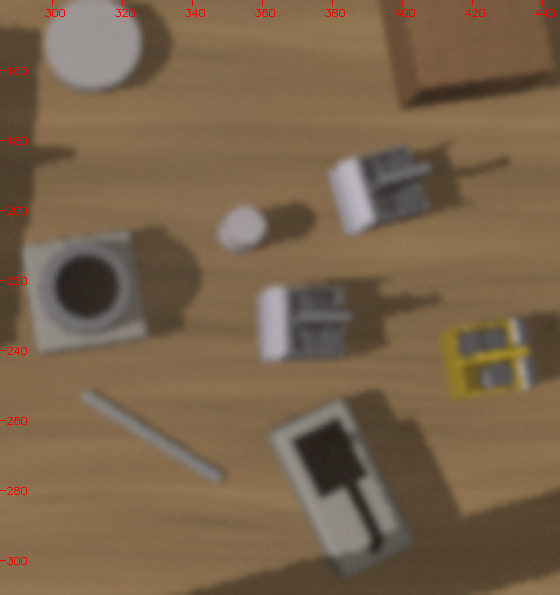

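```bash
cat >> h.py <<'E'
def Rz(a): return np.array([[np.cos(a),-np.sin(a),0],[np.sin(a),np.cos(a),0],[0,0,1]])
def T(p,X): return np.atleast_2d(X)@Rz(p[2]).T+[p[0],p[1],0]
from scipy.optimize import least_squares
def fit(f,X,uv,p0):
    X=np.array(X,float);uv=np.array(uv,float)
    return least_squares(lambda q:(proj(f,T([q[0],q[1],q[2]/100],X))-uv).ravel(),[p0[0],p0[1],p0[2]*100],loss='soft_l1')
E
python3 - <<'E'
from h import *
f=grab('top')
X=[(126,-156,200),(126,156,200),(100,-130,200),(100,130,200),(-131,-157,194),(-131,157,194),(32,-62,0),(32,62,0)]
uv=[(137.5,141.5),(124,244),(145,150.5),(133,236),(221.5,146.5),(209.5,252),(180.5,188),(177,222)]
r=fit(f,X,uv,[430,300,1.5]); p=r.x.copy();p[2]/=100; print(p,np.degrees(p[2]));print(np.round(r.fun.reshape(-1,2),1))
np.save('pen.npy',p)
print('mark',T(p,(-30,0,0)),'handle',T(p,(-171,-35,168)),'ahinge',T(p,(-131,-157,168)),'phinge',T(p,(-131,157,168)),'knob',T(p,(-131+22-8,8,166)))
# detector z=36 top corners (order)
det=[(291,211),(321,206.5),(326,235),(296,240.5)]
w=unproj(f,det,36);print('det',np.round(w,0),w.mean(0), np.degrees(np.arctan2(*(w[0]-w[1])[[1,0]])),[np.linalg.norm(w[i]-w[i-1]) for i in range(4)])
E
```

```text
[543.61712479 294.88834553   1.50407203] 86.17697940909068
[[ 0.  -0.4]
 [-0.5  0.2]
 [-0.3 -0.6]
 [ 0.3 -0. ]
 [ 0.4  0.4]
 [ 1.5 -0.1]
 [-0.3 -0.4]
 [-0.9  1.5]]
mark [[541.61688088 264.95510274   0.        ]] handle [[567.13785113 121.9352437  168.        ]] ahinge [[691.53336371 153.71190889 168.        ]] phinge [[378.2320891  174.64779509 168.        ]] knob [[527.83397548 178.682097   166.        ]]
det [[ 524.  -56.   36.]
 [ 540. -155.   36.]
 [ 446. -170.   36.]
 [ 428.  -73.   36.]] [ 484.58318249 -113.52654834   36.        ] 99.14421925601663 [np.float64(98.2040503436019), np.float64(99.70128174888787), np.float64(95.16799784145216), np.float64(99.23399259803276)]
```

```bash
cat >> h.py <<'E'
pen=np.load('pen.npy')
from scipy.spatial.transform import Rotation as Ro
def leafA(th,u,n,z): # u from hinge, n out from front
    return T(pen,(-131-u*np.sin(th)-n*np.cos(th), -157+u*np.cos(th)-n*np.sin(th), z))[0]
def leafP(th,u,n,z):
    return T(pen,(-131-u*np.sin(th)-n*np.cos(th), 157-u*np.cos(th)+n*np.sin(th), z))[0]
def go(g,yaw,off=172,tilt=None,show=True):
    """g = grasp-pt target (world), jaw yaw deg; optional tilt rotvec(world) applied after"""
    s=telemetry.state(); R0=Ro.from_euler('xyz',s['ee_rot'],degrees=True)
    R1=Ro.from_euler('xyz',[180,0,yaw],degrees=True)
    if tilt is not None: R1=Ro.from_rotvec(tilt)*R1
    tcp=np.array(g)-R1.apply([0,0,off]); d=tcp-s['ee_pos']; rv=(R1*R0.inv()).as_rotvec()
    if show: print('shift',np.round(d,1).tolist(),'turn',np.round(rv,3).tolist(), 'tcp',np.round(tcp,0).tolist())
    return d,rv
def st():
    s=telemetry.state(); R0=Ro.from_euler('xyz',s['ee_rot'],degrees=True)
    print('t',round(s['time_s'],2),'ee',np.round(s['ee_pos'],1),'rot',np.round(s['ee_rot'],2),'grasp',np.round(s['ee_pos']+R0.apply([0,0,172]),1),'F',np.round(s['force'],1),'w',round(s['gripper_width'],1),'q',np.round(s['qpos'],0))
E
python3 - <<'E'
from h import *
f=grab('top')
for th in(0,.05,.1): print(th,np.round(proj(f,[leafA(th,122,0,186),leafA(th,122,46,186),leafA(th,200,0,194),leafA(th,200,-3,194)]),1).tolist())
crop(f,'c3.png',195,170,240,225,11)
f2=grab('side');crop(f2,'c4.png',200,200,330,280,6)
for th in(0,.05,.1): print(th,np.round(proj(f2,[leafA(th,122,40,186),leafA(th,122,40,168),leafA(th,200,0,194),leafA(th,200,-3,194),leafP(0,112,0,194)]),1).tolist())
go(leafA(0.0,122,40,300),-3.8)
E
```

```text
0 [[218.1, 187.2], [233.5, 188.3], [215.0, 212.8], [213.9, 212.7]]
0.05 [[220.1, 187.3], [235.6, 187.7], [218.4, 212.9], [217.3, 212.9]]
0.1 [[222.2, 187.3], [237.7, 186.9], [221.8, 212.9], [220.7, 213.0]]
0 [[239.7, 213.9], [240.2, 220.5], [260.6, 227.0], [259.9, 227.7], [261.4, 227.2]]
0.05 [[240.2, 212.5], [240.8, 219.0], [262.6, 224.7], [262.0, 225.4], [261.4, 227.2]]
0.1 [[240.6, 211.1], [241.2, 217.6], [264.5, 222.4], [264.0, 223.1], [261.4, 227.2]]
shift [380.4, 665.7, 67.5] turn [-0.0, -0.0, 1.174] tcp [567.0, 122.0, 472.0]
```

View pics/c3.png

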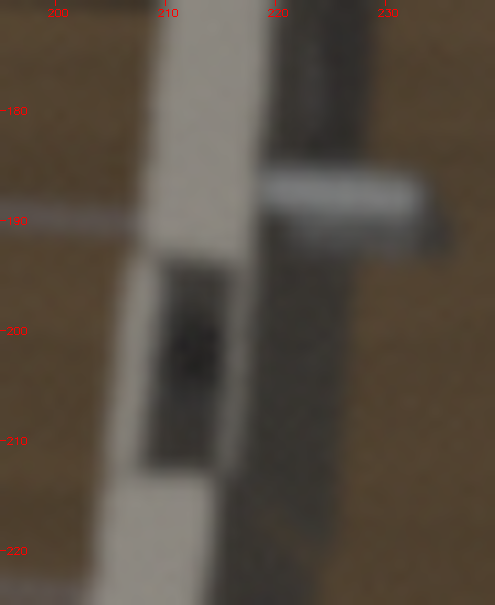

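View pics/c4.png

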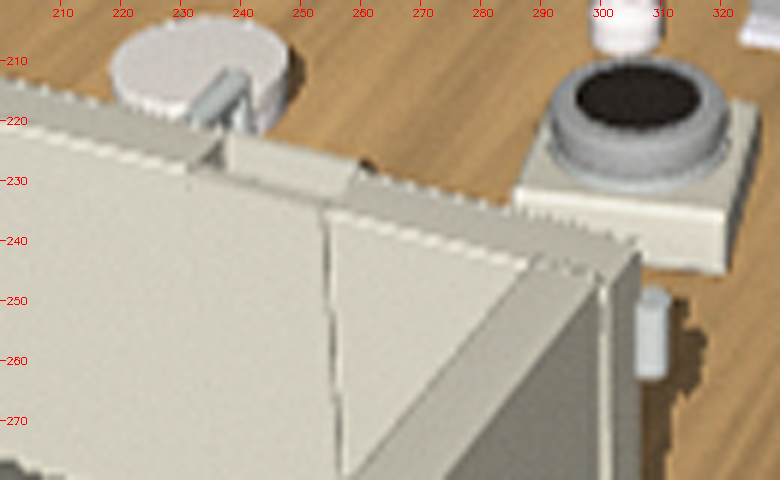

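Request:
jog_arm(series=[[[20,35,30],[0,0,0.12],0.5],[[40,70,60],[0,0,0.24],0.5],[[60,105,68],[0,0,0.3],0.5],[[80,140,68],[0,0,0.36],0.5],[[100,175,68],[0,0,0.42],0.5]])

```text
time_s: 0.72
ee_pos: [281.3, -377.7, 473.6]
ee_rot: [180.0, -0.2, -46.9]
force: [0.9, 0.3, 1.0]
gripper_width: 60.7
```

Request:
jog_arm(series=[[[20,35,0],[0,0,0.1],0.5],[[40,70,0],[0,0,0.2],0.5],[[60,105,0],[0,0,0.3],0.5],[[80,140,0],[0,0,0.4],0.5],[[100,175,0],[0,0,0.5],0.5]])

```text
time_s: 1.13
ee_pos: [381.6, -200.8, 473.9]
ee_rot: [180.0, -0.2, -18.0]
force: [1.3, -0.7, -0.3]
gripper_width: 45.5
```

Request:
jog_arm(series=[[[20,35,0],[0,0,0.1],0.5],[[40,70,0],[0,0,0.2],0.5],[[60,105,0],[0,0,0.25],0.5],[[80,140,0],[0,0,0.25],0.5],[[100,175,0],[0,0,0.25],0.5]])

```text
time_s: 1.55
ee_pos: [482.0, -23.7, 474.1]
ee_rot: [180.0, -0.2, -3.6]
force: [0.6, 0.0, -1.4]
gripper_width: 45.2
```

Run:
```python
from h import *
st(); go(leafA(0.01,122,40,230),-3.8)
f=grab('top','t1.png');f=grab('side','s1.png')
```

```text
t 1.55 ee [482.  -23.7 474.1] rot [179.97  -0.23  -3.61] grasp [482.7 -23.8 302.1] F [ 0.6  0.  -1.4] w 45.2 q [-4.  8. 94. -0. 78. -1.]
shift [85.5, 144.4, -72.1] turn [0.001, 0.004, -0.003] tcp [567.0, 121.0, 402.0]
```

View pics/t1.png

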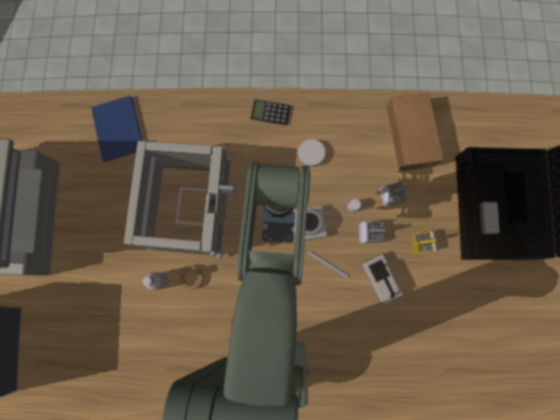

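View pics/s1.png

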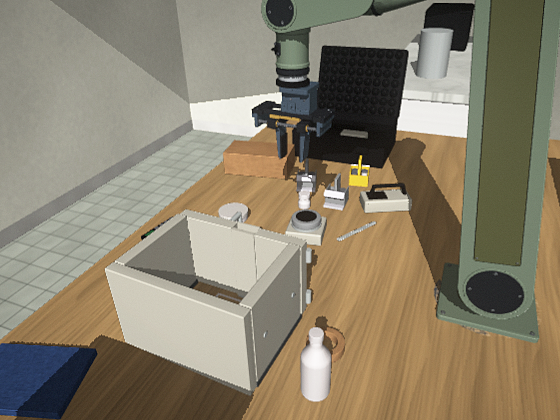

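Two grey bins only (top view (391,193) and (371,232)); the gripper is clear. Moving to the handle.

Request:
jog_arm(series=[[[20,34,0],[0,0,0],0.5],[[40,68,0],[0,0,0],0.5],[[60,102,0],[0,0,0],0.5],[[80,136,-15],[0,0,0],0.5],[[85.5,144.5,-50],[0,0.004,0],0.5]])

```text
time_s: 2.07
ee_pos: [571.8, 126.4, 427.0]
ee_rot: [-179.6, -0.7, -3.1]
force: [0.2, 0.3, -1.1]
gripper_width: 45.6
```

Run:
```python
from h import *
st(); go(leafA(0.01,122,40,168),-3.8)
f=grab('side');crop(f,'s2.png',190,120,330,250,5)
```

```text
t 2.07 ee [571.8 126.4 427. ] rot [-179.62   -0.69   -3.12] grasp [573.9 127.4 255. ] F [ 0.2  0.3 -1.1] w 45.6 q [11. 18. 86.  0. 75. 14.]
shift [-4.4, -5.7, -87.0] turn [-0.006, 0.012, -0.012] tcp [567.0, 121.0, 340.0]
```

View pics/s2.png

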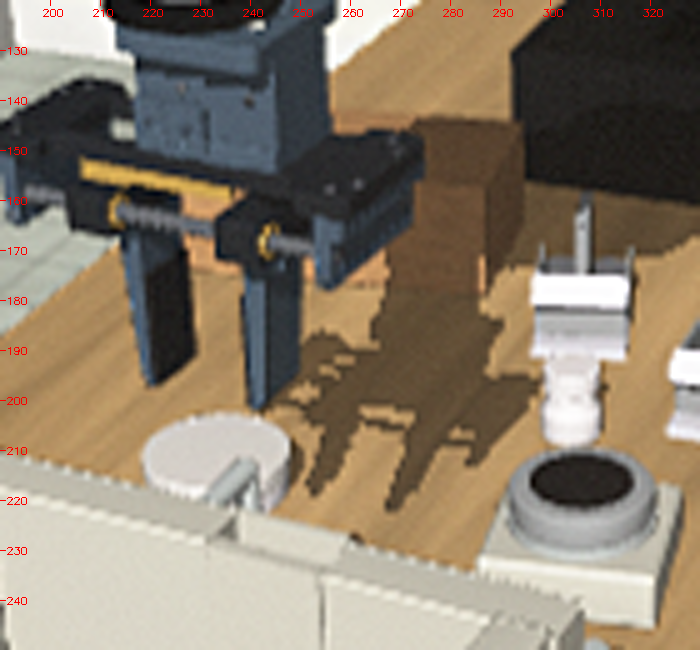

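Request:
jog_arm(series=[[[-4.4,-5.7,0],[-0.006,0.012,-0.012],0.5],[[-4.4,-5.7,-30],[-0.006,0.012,-0.012],0.5],[[-4.4,-5.7,-60],[-0.006,0.012,-0.012],0.5],[[-4.4,-5.7,-87],[-0.006,0.012,-0.012],0.5],[[-4.4,-5.7,-87],[-0.006,0.012,-0.012],0.5]])

```text
time_s: 2.53
ee_pos: [563.6, 117.9, 325.6]
ee_rot: [179.5, 1.6, -3.9]
force: [-1.0, -0.3, -0.1]
gripper_width: 45.5
```

Request:
jog_arm(series=[[[0,0,0],[0,0,0],0.3],[[0,0,0],[0,0,0],0.15],[[0,0,0],[0,0,0],0.1],[[0,0,0],[0,0,0],0],[[0,0,0],[0,0,0],0]], squeeze=10)

```text
time_s: 2.95
ee_pos: [568.0, 118.0, 327.9]
ee_rot: [179.7, 0.5, -3.9]
force: [20.8, -0.2, -14.7]
gripper_width: 15.9
```

Run:
```python
from h import *
st(); 
f=grab('side');crop(f,'s3.png',190,120,330,250,5)
th0=0.01;g0=leafA(th0,122,40,168)
for th in np.arange(0.1,1.66,.1): print(round(th,2),np.round(leafA(th,122,40,168)-g0,1).tolist(),round(th-th0,2))
```

```text
t 2.95 ee [568.  118.  327.9] rot [179.68   0.49  -3.89] grasp [566.5 117.1 155.9] F [ 20.8  -0.2 -14.7] w 15.9 q [11. 22. 95. -0. 63. 15.]
0.1 [3.5, -11.0, 0.0] 0.09
0.2 [8.5, -22.8, 0.0] 0.19
0.3 [14.6, -34.1, 0.0] 0.29
0.4 [21.9, -44.7, 0.0] 0.39
0.5 [30.1, -54.5, 0.0] 0.49
0.6 [39.3, -63.4, 0.0] 0.59
0.7 [49.4, -71.4, 0.0] 0.69
0.8 [60.2, -78.4, 0.0] 0.79
0.9 [71.6, -84.2, 0.0] 0.89
1.0 [83.6, -88.8, 0.0] 0.99
1.1 [96.0, -92.3, 0.0] 1.09
1.2 [108.6, -94.4, 0.0] 1.19
1.3 [121.4, -95.3, 0.0] 1.29
1.4 [134.2, -95.0, 0.0] 1.39
1.5 [147.0, -93.3, 0.0] 1.49
1.6 [159.5, -90.4, 0.0] 1.59
```

View pics/s3.png

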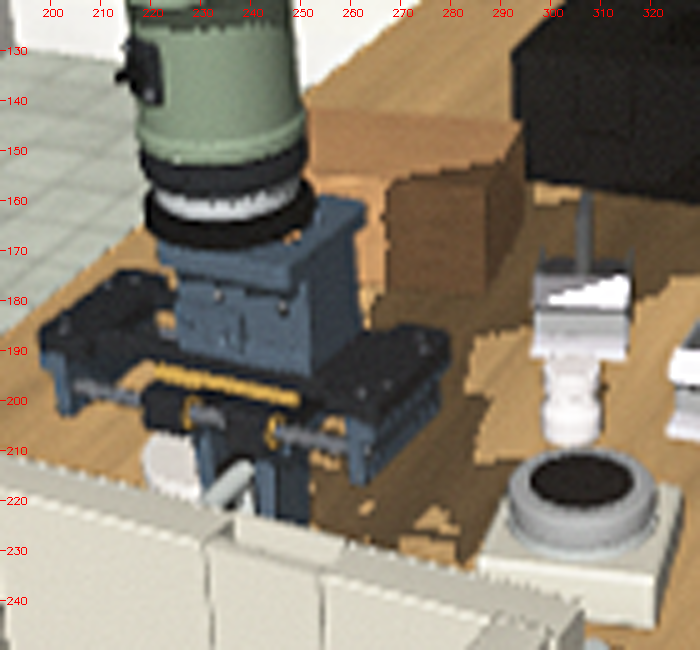

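Request:
jog_arm(series=[[[0,0,4],[0,0,0],0.1],[[0,0,8],[0,0,0],0.1],[[0,0,12],[0,-0.005,0],0.1],[[0,0,12],[0,-0.005,0],0],[[0,0,12],[0,-0.005,0],0]])

```text
time_s: 3.42
ee_pos: [568.8, 117.9, 340.0]
ee_rot: [179.7, 0.0, -3.9]
force: [5.8, -0.3, -12.0]
gripper_width: 11.6
```

Run:
```python
from h import *
st()
```

```text
t 3.42 ee [568.8 117.9 340. ] rot [ 1.797e+02  5.000e-02 -3.890e+00] grasp [568.6 117.  168. ] F [  5.8  -0.3 -12. ] w 11.6 q [11. 22. 94. -0. 64. 15.]
```

Request:
jog_arm(series=[[[2,-6,0],[0,0,0.05],0],[[5,-16,0],[0,0,0.13],0],[[9,-24,0],[0,0,0.2],0],[[13,-32,0],[0,0,0.27],0],[[17,-38,0],[0,0,0.33],0]])

```text
time_s: 3.83
ee_pos: [586.3, 80.3, 340.1]
ee_rot: [179.8, -0.1, 15.2]
force: [5.7, 5.2, -11.8]
gripper_width: 11.9
```

```bash
cat >> h.py <<'E'
def arcA(yawoff=-3.8):
    s=telemetry.state(); R0=Ro.from_euler('xyz',s['ee_rot'],degrees=True); g=s['ee_pos']+R0.apply([0,0,172])
    from scipy.optimize import minimize_scalar
    th=minimize_scalar(lambda t:np.linalg.norm((leafA(t,122,40,0)-g)[:2]),bounds=(0,1.75),method='bounded').x
    print('th',round(th,3),'err',np.round((leafA(th,122,40,0)-g)[:2],1),'yawth',round(np.radians(s['ee_rot'][2]-yawoff),3))
    return th,g
E
python3 - <<'E'
from h import *
st();th,g=arcA()
for t in np.arange(th+.1,th+.65,.1): print(np.round(leafA(t,122,40,0)-leafA(th,122,40,0),1).tolist(),t-th)
E
```

```text
t 3.83 ee [586.3  80.3 340.1] rot [ 1.7983e+02 -1.0000e-01  1.5160e+01] grasp [586.7  79.9 168.1] F [  5.7   5.2 -11.8] w 11.9 q [ 7. 22. 93. -0. 64. -8.]
th 0.363 err [-0.2 -0.1] yawth 0.331
[7.9, -10.1, 0.0] 0.09999999999999998
[16.8, -19.4, 0.0] 0.19999999999999996
[26.5, -27.7, 0.0] 0.29999999999999993
[37.1, -35.1, 0.0] 0.3999999999999999
[48.3, -41.3, 0.0] 0.4999999999999999
[60.1, -46.4, 0.0] 0.5999999999999999
```

Request:
jog_arm(series=[[[8,-10,0],[0,0,0.12],0],[[17,-19.5,0],[0,0,0.22],0],[[26.5,-28,0],[0,0,0.32],0],[[37,-35,0],[0,0,0.42],0],[[48,-41.5,0],[0,0,0.52],0]])

```text
time_s: 4.25
ee_pos: [633.8, 39.0, 340.1]
ee_rot: [-180.0, -0.0, 45.2]
force: [1.7, 3.9, -8.4]
gripper_width: 11.5
```

Run:
```python
from h import *
st();th,g=arcA()
for t in np.arange(th+.1,th+.75,.1): print(np.round(leafA(t,122,40,0)-leafA(th,122,40,0),1).tolist(),t-th)
```

```text
t 4.25 ee [633.8  39.  340.1] rot [-1.7995e+02 -2.0000e-02  4.5210e+01] grasp [633.7  39.2 168.1] F [ 1.7  3.9 -8.4] w 11.5 q [  2.  26.  87.   0.  67. -43.]
th 0.853 err [-0.  -0.1] yawth 0.855
[11.7, -5.2, 0.0] 0.09999999999999998
[23.9, -9.2, 0.0] 0.20000000000000007
[36.5, -12.0, 0.0] 0.30000000000000016
[49.2, -13.5, 0.0] 0.40000000000000024
[62.0, -13.7, 0.0] 0.5000000000000003
[74.8, -12.7, 0.0] 0.6000000000000004
[87.4, -10.3, 0.0] 0.7000000000000005
```

Request:
jog_arm(series=[[[11.7,-5.2,0],[0,0,0.1],0],[[24,-9.2,0],[0,0,0.2],0],[[36.5,-12,0],[0,0,0.3],0],[[49,-13.5,0],[0,0,0.4],0],[[62,-13.7,0],[0,0,0.5],0]])

```text
time_s: 4.67
ee_pos: [695.1, 24.9, 340.1]
ee_rot: [-179.7, 0.1, 74.1]
force: [-0.4, -0.7, -7.7]
gripper_width: 11.9
```

Run:
```python
from h import *
st();th,g=arcA()
for t in np.arange(th+.07,th+.5,.07): print(np.round(leafA(t,122,40,0)-leafA(th,122,40,0),1).tolist(),t-th)
```

```text
t 4.67 ee [695.1  24.9 340.1] rot [-1.797e+02  1.000e-01  7.412e+01] grasp [694.2  24.9 168.1] F [-0.4 -0.7 -7.7] w 11.9 q [  1.  32.  77.  -0.  71. -73.]
th 1.341 err [-0.   0.5] yawth 1.36
[9.0, 0.5, 0.0] 0.07000000000000006
[17.9, 1.6, 0.0] 0.14000000000000012
[26.7, 3.4, 0.0] 0.2100000000000002
[35.4, 5.7, 0.0] 0.28000000000000025
[43.9, 8.7, 0.0] 0.3500000000000003
[52.1, 12.2, 0.0] 0.4200000000000004
[60.1, 16.4, 0.0] 0.49000000000000044
```

Request:
jog_arm(series=[[[9,0.5,0],[0,0,0.07],0],[[18,1.6,0],[0,0,0.14],0],[[27,3.4,0],[0,0,0.21],0],[[35,5.7,0],[0,0,0.28],0],[[35,5.7,0],[0,0,0.28],0]])

```text
time_s: 5.08
ee_pos: [730.8, 30.5, 340.1]
ee_rot: [-179.7, 0.1, 90.2]
force: [1.9, -1.5, -7.0]
gripper_width: 12.1
```

Request:
jog_arm(series=[[[0,0,0],[0,0,0],0.4],[[0,0,0],[0,0,0],0.4],[[0,0,10],[0,0,0],0.4],[[0,0,45],[0,0,0],0.4],[[0,0,80],[0,0,0],0.4]])

```text
time_s: 5.5
ee_pos: [729.9, 30.6, 421.3]
ee_rot: [-179.5, 0.1, 90.2]
force: [1.1, -0.1, 0.5]
gripper_width: 36.3
```

Run:
```python
from h import *
st();arcA()
k=leafP(0,149,-13,166); print('knob',k)
go(leafP(0,149,-13.5,300),-3.8)
f=grab('side');cv2.imwrite('pics/s4.png',f['pixels'][:,:,::-1]);f=grab('top');cv2.imwrite('pics/t4.png',f['pixels'][:,:,::-1]); print(proj(f,k))
crop(f,'t4c.png',170,140,260,240,7)
```

```text
t 5.5 ee [729.9  30.6 421.3] rot [-1.7952e+02  1.2000e-01  9.0190e+01] grasp [728.5  30.2 249.3] F [ 1.1 -0.1  0.5] w 36.3 q [  2.  33.  64.  -0.  84. -89.]
th 1.611 err [-0.2  0.5] yawth 1.64
knob [527.76730068 177.68432224 166.        ]
shift [-202.1, 147.6, 50.7] turn [-0.005, -0.008, -1.64] tcp [528.0, 178.0, 472.0]
[[213.36611638 202.34905856]]
```

View pics/s4.png

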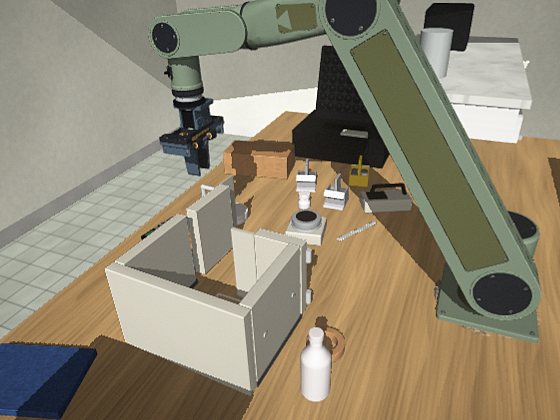

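View pics/t4c.png

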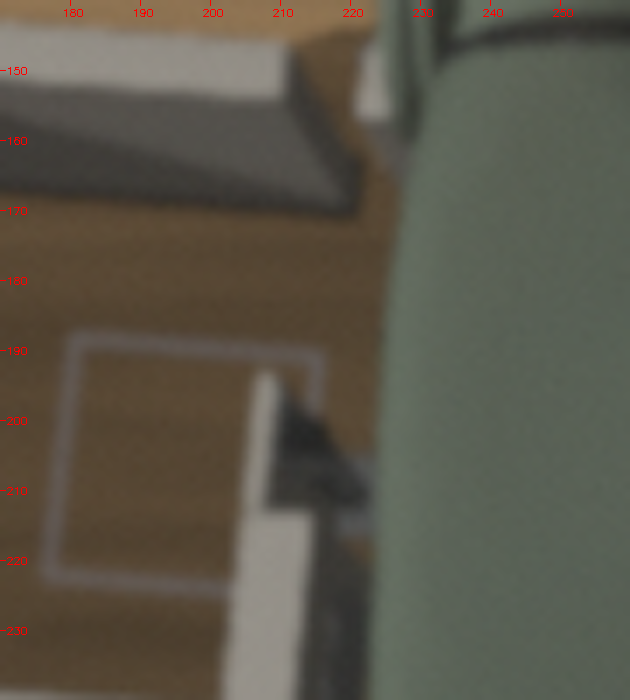

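Request:
jog_arm(series=[[[-40,29,15],[0,0,-0.12],0.3],[[-80,58,25],[0,0,-0.24],0.3],[[-110,80,25],[0,0,-0.36],0.3],[[-140,102,25],[0,0,-0.48],0.3],[[-160,117,25],[0,0,-0.6],0.3]])

```text
time_s: 6.02
ee_pos: [567.7, 148.4, 457.3]
ee_rot: [179.3, -0.0, 55.4]
force: [0.5, 1.2, -0.5]
gripper_width: 27.4
```

Request:
jog_arm(series=[[[0,0,0],[0,0,-0.12],0.3],[[0,0,0],[0,0,-0.24],0.3],[[0,0,0],[0,0,-0.36],0.3],[[0,0,0],[0,0,-0.48],0.3],[[0,0,0],[0,0,-0.6],0.3]])

```text
time_s: 6.43
ee_pos: [566.7, 148.5, 459.0]
ee_rot: [179.4, -0.1, 20.7]
force: [1.3, 0.4, 0.1]
gripper_width: 27.4
```

Run:
```python
from h import *
st();go(leafP(0,149,-3,240),-3.8)
```

```text
t 6.43 ee [566.7 148.5 459. ] rot [ 1.7935e+02 -1.4000e-01  2.0700e+01] grasp [567.8 146.8 287. ] F [1.3 0.4 0.1] w 27.4 q [14. 18. 83. -1. 79. -7.]
shift [-39.6, 19.2, -47.0] turn [0.011, 0.004, -0.428] tcp [527.0, 168.0, 412.0]
```

Request:
jog_arm(series=[[[-12,6,0],[0.011,0.004,-0.12],0.3],[[-25,12,0],[0.011,0.004,-0.24],0.3],[[-39.6,19.2,-10],[0.011,0.004,-0.36],0.3],[[-39.6,19.2,-30],[0.011,0.004,-0.428],0.3],[[-39.6,19.2,-47],[0.011,0.004,-0.428],0.3]])

```text
time_s: 6.85
ee_pos: [525.6, 167.9, 413.4]
ee_rot: [-179.9, -0.2, -4.0]
force: [-0.4, 0.7, -0.3]
gripper_width: 27.1
```

Run:
```python
from h import *
st();go(leafP(0,149,-3,167),-3.8)
f=grab('side');crop(f,'s5.png',190,130,330,260,5)
```

```text
t 6.85 ee [525.6 167.9 413.4] rot [-1.7991e+02 -1.6000e-01 -3.9500e+00] grasp [526.1 168.1 241.4] F [-0.4  0.7 -0.3] w 27.1 q [17. 16. 92.  0. 72. 20.]
shift [1.5, -0.2, -74.4] turn [-0.001, 0.003, 0.003] tcp [527.0, 168.0, 339.0]
```

View pics/s5.png

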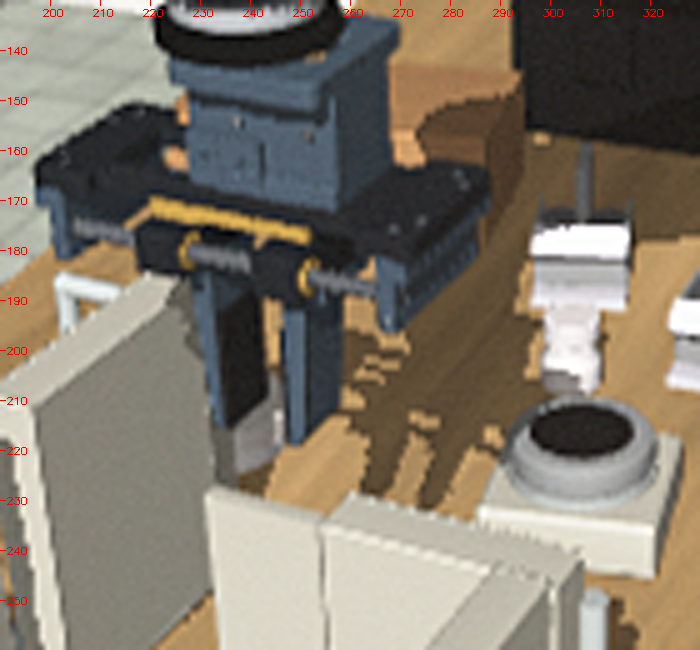

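Request:
jog_arm(series=[[[1.5,0,-20],[0,0,0],0.3],[[1.5,0,-40],[0,0,0],0.3],[[1.5,0,-60],[0,0,0],0.3],[[1.5,0,-74],[0,0,0],0.3],[[1.5,0,-74],[0,0,0],0.3]])

```text
time_s: 7.32
ee_pos: [525.8, 167.2, 333.9]
ee_rot: [179.8, 0.5, -3.9]
force: [-0.7, 0.1, 0.7]
gripper_width: 27.2
```

Request:
jog_arm(series=[[[0,0,0],[0,0,0],0.1],[[0,0,0],[0,0,0],0],[[0,0,0],[0,0,0],0],[[0,0,0],[0,0,0],0],[[0,0,0],[0,0,0],0]], squeeze=20)

```text
time_s: 7.73
ee_pos: [528.3, 167.0, 336.4]
ee_rot: [179.9, -0.1, -3.9]
force: [8.4, -1.9, -3.8]
gripper_width: 13.4
```

Run:
```python
from h import *
st()
```

```text
t 7.73 ee [528.3 167.  336.4] rot [ 1.7992e+02 -1.4000e-01 -3.8700e+00] grasp [528.7 166.8 164.4] F [ 8.4 -1.9 -3.8] w 13.4 q [16. 19. 98. -0. 62. 20.]
```

Pinched at 13.4 mm (the knob is 14). Lifting.

Request:
jog_arm(series=[[[0,0,5],[0,0,0],0],[[0,0,12],[0,0,0],0],[[0,0,18],[0,0,0],0],[[0,0,25],[0,0,0],0],[[0,0,27],[0,0,0],0]], squeeze=25)

```text
time_s: 8.15
ee_pos: [528.4, 166.9, 362.2]
ee_rot: [179.9, -0.1, -3.9]
force: [6.9, 1.4, -24.6]
gripper_width: 14.2
```

Request:
jog_arm(series=[[[0,0,0],[0,0,0],0],[[0,0,0],[0,0,0],0],[[0,0,0],[0,0,0],0],[[0,0,0],[0,0,0],0],[[0,0,0],[0,0,0],0]])

```text
time_s: 8.57
ee_pos: [528.5, 166.9, 362.0]
ee_rot: [179.9, -0.1, -3.9]
force: [4.3, -0.4, -10.2]
gripper_width: 14.1
```

Run:
```python
from h import *
st()
```

```text
t 8.57 ee [528.5 166.9 362. ] rot [ 1.7988e+02 -1.4000e-01 -3.8600e+00] grasp [528.8 166.6 190. ] F [  4.3  -0.4 -10.2] w 14.1 q [16. 18. 96. -0. 65. 20.]
```

```bash
cat >> h.py <<'E'
def arcP(ths,n=-3,u=149,yawoff=-3.8):
    s=telemetry.state(); R0=Ro.from_euler('xyz',s['ee_rot'],degrees=True); g=s['ee_pos']+R0.apply([0,0,172])
    from scipy.optimize import minimize_scalar
    th=minimize_scalar(lambda t:np.linalg.norm((leafP(t,u,n,0)-g)[:2]),bounds=(0,1.75),method='bounded').x
    e=(leafP(th,u,n,0)-g)[:2]
    print('th',round(th,3),'err',np.round(e,1),'yawth',round(-np.radians(s['ee_rot'][2]-yawoff),3))
    for t in ths: print(round(t,2),np.round((leafP(t,u,n,0)-g)[:2],1).tolist(),round(-t-np.radians(s['ee_rot'][2]-yawoff),3))
E
python3 - <<'E'
from h import *
arcP([.06,.14,.22,.3,.38])
E
```

```text
th 0.007 err [-1.8  0.1] yawth 0.001
0.06 [-2.4, -7.8] -0.059
0.14 [-4.2, -19.6] -0.139
0.22 [-6.8, -31.2] -0.219
0.3 [-10.4, -42.5] -0.299
0.38 [-14.9, -53.6] -0.379
```

Request:
jog_arm(series=[[[-0.5,-7.8,0],[0,0,-0.06],0],[[-2.4,-19.8,0],[0,0,-0.14],0],[[-5,-31.5,0],[0,0,-0.22],0],[[-8.7,-43,0],[0,0,-0.3],0],[[-13.2,-54.2,0],[0,0,-0.38],0]])

```text
time_s: 8.98
ee_pos: [514.6, 112.4, 361.9]
ee_rot: [179.9, -0.0, -25.9]
force: [0.3, 1.3, -8.0]
gripper_width: 13.7
```

Run:
```python
from h import *
st();arcP([.46,.55,.65,.75,.85],u=150.8)
f=grab('side');crop(f,'s6.png',190,130,330,260,5)
```

```text
t 8.98 ee [514.6 112.4 361.9] rot [ 1.7986e+02 -2.0000e-02 -2.5850e+01] grasp [514.5 112.  189.9] F [ 0.3  1.3 -8. ] w 13.7 q [ 11.  16. 100.  -0.  64.  37.]
th 0.384 err [ 0.8 -0.4] yawth 0.385
0.46 [-4.4, -10.6] -0.075
0.55 [-11.5, -22.1] -0.165
0.65 [-20.6, -34.2] -0.265
0.75 [-30.8, -45.2] -0.365
0.85 [-42.1, -55.2] -0.465
```

View pics/s6.png

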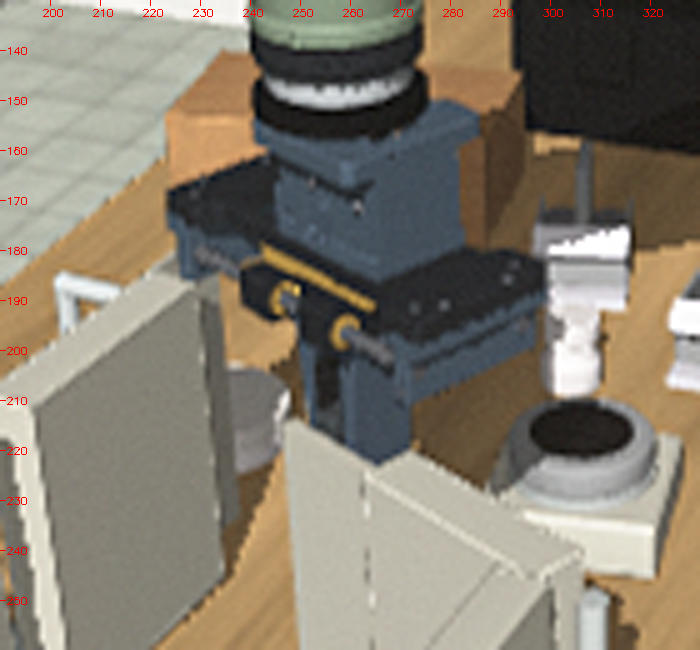

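The passive leaf is opening with the gripped knob; continuing the arc.

Request:
jog_arm(series=[[[-5,-10.4,0],[0,0,-0.08],0],[[-12.2,-22,0],[0,0,-0.17],0],[[-21.4,-34,0],[0,0,-0.27],0],[[-31.4,-45,0],[0,0,-0.37],0],[[-42.6,-55,0],[0,0,-0.47],0]])

```text
time_s: 9.45
ee_pos: [470.0, 56.5, 361.9]
ee_rot: [179.7, 0.2, -53.2]
force: [-2.2, 5.4, -6.9]
gripper_width: 13.3
```

Run:
```python
from h import *
st();arcP([.93,1.03,1.13,1.23,1.33],u=150.2)
```

```text
t 9.45 ee [470.   56.5 361.9] rot [179.69   0.25 -53.22] grasp [468.8  56.5 189.9] F [-2.2  5.4 -6.9] w 13.3 q [  5.  11. 106.   0.  63.  59.]
th 0.87 err [ 0.8 -1.1] yawth 0.863
0.93 [-6.5, -6.4] -0.067
1.03 [-19.3, -14.2] -0.167
1.13 [-32.9, -20.6] -0.267
1.23 [-47.0, -25.7] -0.367
1.33 [-61.6, -29.3] -0.467
```

Request:
jog_arm(series=[[[-7,-5.8,0],[0,0,-0.07],0],[[-19.8,-13.4,0],[0,0,-0.17],0],[[-33.2,-19.8,0],[0,0,-0.27],0],[[-47.2,-24.8,0],[0,0,-0.37],0],[[-61.7,-28.5,0],[0,0,-0.47],0]])

```text
time_s: 9.87
ee_pos: [407.0, 28.6, 362.0]
ee_rot: [179.6, 0.4, -80.4]
force: [0.3, 6.2, -7.6]
gripper_width: 13.7
```

Run:
```python
from h import *
st();arcP([1.42,1.5,1.56,1.6,1.65],u=150.2)
```

```text
t 9.87 ee [407.   28.6 362. ] rot [179.61   0.44 -80.38] grasp [405.6  29.8 190. ] F [ 0.3  6.2 -7.6] w 13.7 q [  2.   5. 113.   0.  62.  82.]
th 1.337 err [ 0.5 -2.7] yawth 1.337
1.42 [-11.8, -4.5] -0.083
1.5 [-23.8, -5.3] -0.163
1.56 [-32.8, -5.2] -0.223
1.6 [-38.8, -4.9] -0.263
1.65 [-46.3, -4.1] -0.313
```

Request:
jog_arm(series=[[[-12,-2,0],[0,0,-0.083],0],[[-24,-2.8,0],[0,0,-0.163],0],[[-33,-2.7,0],[0,0,-0.223],0],[[-39,-2.4,0],[0,0,-0.263],0],[[-39,-2.4,0],[0,0,-0.263],0]])

```text
time_s: 10.28
ee_pos: [366.3, 26.8, 362.0]
ee_rot: [179.5, 0.5, -95.4]
force: [-0.1, 2.5, -10.0]
gripper_width: 14.1
```

Request:
jog_arm(series=[[[0,0,0],[0,0,0],0.3],[[0,0,0],[0,0,0],0.3],[[0,0,10],[0,0,0],0.3],[[0,0,40],[0,0,0],0.3],[[0,0,80],[0,0,0],0.3]])

```text
time_s: 10.7
ee_pos: [366.1, 26.8, 442.0]
ee_rot: [179.2, 0.5, -95.3]
force: [0.6, -0.3, 0.3]
gripper_width: 27.3
```

Run:
```python
from h import *
st();f=grab('side','s7.png');f=grab('top','t7.png')
```

```text
t 10.7 ee [366.1  26.8 442. ] rot [179.22   0.47 -95.34] grasp [363.9  28.4 270. ] F [ 0.6 -0.3  0.3] w 27.3 q [  2.  -2. 109.   1.  74.  97.]
```

View pics/s7.png

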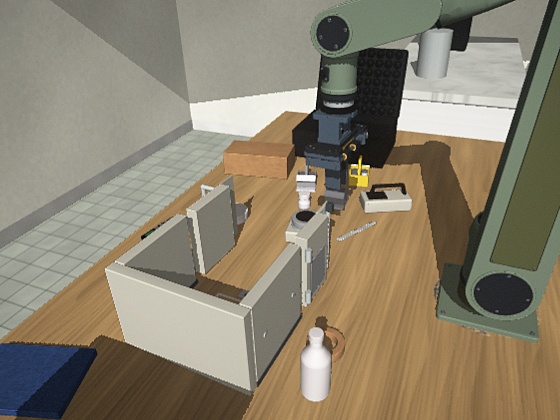

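View pics/t7.png

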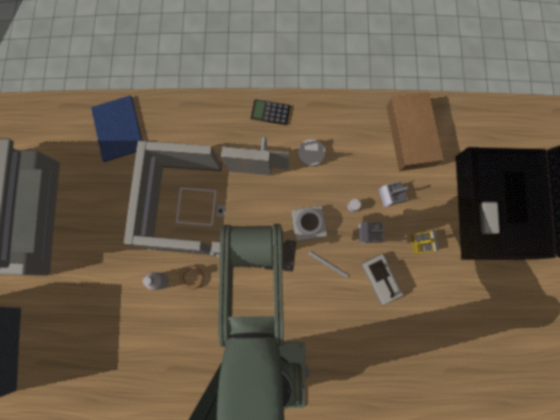

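Run:
```python
from h import *
f=grab('top');crop(f,'d1.png',280,170,440,310,5)
f=grab('side');crop(f,'d2.png',280,160,400,250,6.5)
```

```text
(no output)
```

View pics/d1.png

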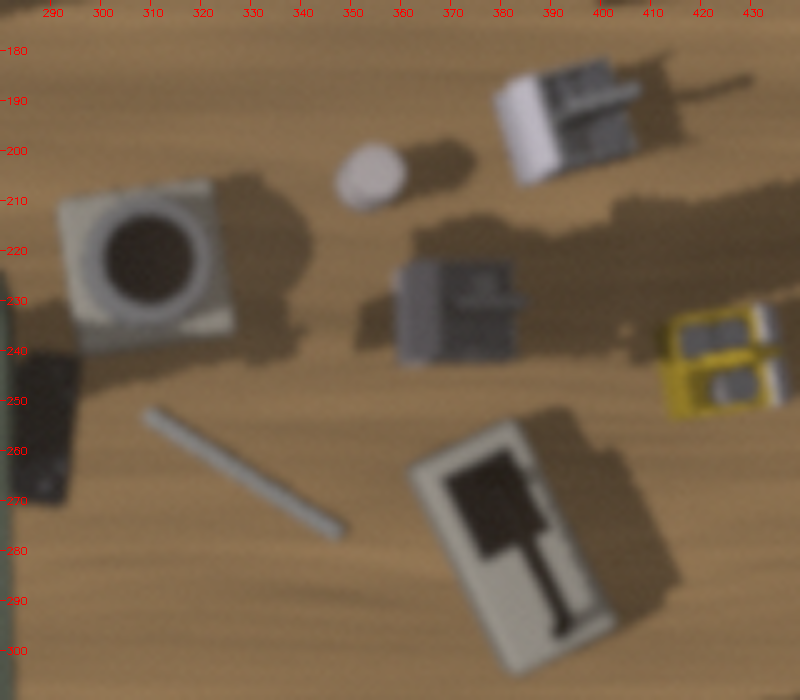

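View pics/d2.png

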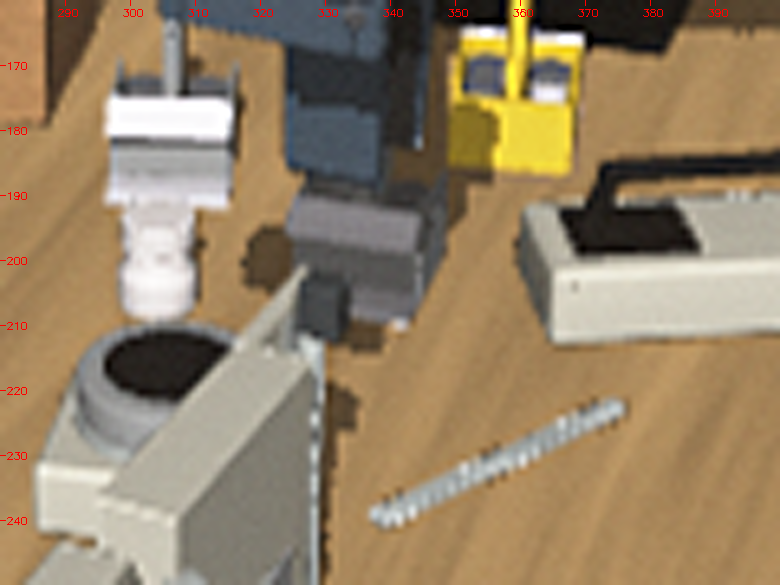

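Run:
```python
from h import *
f=grab('top');g=grab('side')
print(proj(f,[(485,-113,62),(485,-113,50)]))
for z in(62,58): print(z,'top',unproj(f,[(309.8,221.5),(309.2,221.8)],z),'side',unproj(g,(306.3,215.8),z))
X=[(-52,-52,36),(-52,52,36),(52,-52,36),(52,52,36)]
r=fit(f,[(52,52,36),(-52,52,36),(-52,-52,36),(52,-52,36)],[(321.5,206),(291.5,210),(296.5,238),(326.5,235.5)],[485,-113,0.2]);print(r.x,r.fun)
# detect edges
im=f['pixels'].astype(int); print(im[222,300:322].sum(1)); print(im[206:240,309].sum(1))
i2=g['pixels'].astype(int); print(i2[216,290:325].sum(1))
```

```text
[[308.77276491 222.00024853]
 [308.57463898 222.48813764]]
62 top [[ 486.64553591 -116.29123422   62.        ]
 [ 485.6590878  -114.36869456   62.        ]] side [[ 486.6623118  -113.76436748   62.        ]]
58 top [[ 487.18225072 -116.5140214    58.        ]
 [ 486.19289649 -114.58581784   58.        ]] side [[ 488.86961626 -119.90305133   58.        ]]
[ 486.63893017 -115.1583967  -141.34732667] [ 0.65650208 -1.28848704 -0.62559363 -0.6713817  -0.8280023   2.6293734
  0.79769185  0.39642256]
[257 175 112 106 116 113 115 112 113 110 111 118 120 126 122 122 134 149
 201 276 312 304]
[316 319 335 332 328 318 260 183 129 117 117 118 110 114 119 114 110 117
 114 116 117 113 123 140 199 274 323 324 297 271 265 251 228 209]
[403 366 397 423 429 402  42  90  93 107 107  94  99 101  97  96  96 106
 105 109  86  70 188 478 537 516 514 508 507 519 505 517 512 514 519]
```

Run:
```python
from h import *
st();go((486.6,-115,89+10),0.0)
```

```text
t 11.0 ee [366.2  26.8 441.6] rot [179.44   0.5  -95.39] grasp [364.7  28.4 269.6] F [ 0.  -0.7 -0.4] w 27.2 q [  2.  -2. 109.   1.  74.  97.]
shift [120.4, -141.8, -170.6] turn [0.0, -0.015, 1.665] tcp [487.0, -115.0, 271.0]
```

Request:
jog_arm(series=[[[20,-24,10],[0,0,0.12],1],[[40,-47,10],[0,0,0.24],1],[[60,-70,10],[0,0,0.36],1],[[80,-94,0],[0,0,0.48],1],[[100,-118,0],[0,0,0.6],1]])

```text
time_s: 11.42
ee_pos: [466.6, -92.4, 439.0]
ee_rot: [179.2, 0.7, -60.7]
force: [-0.4, 0.4, 0.4]
gripper_width: 57.8
```

Request:
jog_arm(series=[[[5,-6,0],[0,0,0.12],1],[[10,-12,0],[0,0,0.24],1],[[15,-18,0],[0,0,0.36],1],[[20,-24,0],[0,0,0.48],1],[[20,-24,0],[0,0,0.6],1]])

```text
time_s: 11.83
ee_pos: [487.4, -117.4, 437.3]
ee_rot: [179.2, 0.8, -26.0]
force: [-0.8, -0.3, 0.3]
gripper_width: 90.2
```

Run:
```python
from h import *
st();go((486.6,-115,89+20),0.0)
```

```text
t 11.83 ee [ 487.4 -117.4  437.3] rot [179.17   0.84 -25.96] grasp [ 484.1 -118.5  265.3] F [-0.8 -0.3  0.3] w 90.2 q [-15.  11.  95.  -1.  75.  11.]
shift [-0.8, 2.4, -156.3] turn [0.011, -0.018, 0.453] tcp [487.0, -115.0, 281.0]
```

Request:
jog_arm(series=[[[-0.5,2.4,-30],[0.011,-0.018,0.12],1],[[-0.8,2.4,-65],[0.011,-0.018,0.24],1],[[-0.8,2.4,-100],[0.011,-0.018,0.36],1],[[-0.8,2.4,-135],[0.011,-0.018,0.453],1],[[-0.8,2.4,-150],[0.011,-0.018,0.453],1]])

```text
time_s: 12.25
ee_pos: [484.6, -114.5, 282.0]
ee_rot: [-179.8, 0.6, 0.2]
force: [0.0, 0.6, -0.7]
gripper_width: 91.2
```

Run:
```python
from h import *
st();go((486.6,-115,61.5),0.0)
f=grab('side');crop(f,'d3.png',240,130,370,250,6)
f=grab('top');crop(f,'d4.png',250,150,370,270,5)
```

```text
t 12.25 ee [ 484.6 -114.5  282. ] rot [-179.85    0.55    0.21] grasp [ 482.9 -114.1  110. ] F [ 0.   0.6 -0.7] w 91.2 q [-15.  18. 110.   0.  53. -15.]
shift [2.0, -0.5, -48.5] turn [-0.003, -0.01, -0.004] tcp [487.0, -115.0, 234.0]
```

View pics/d3.png

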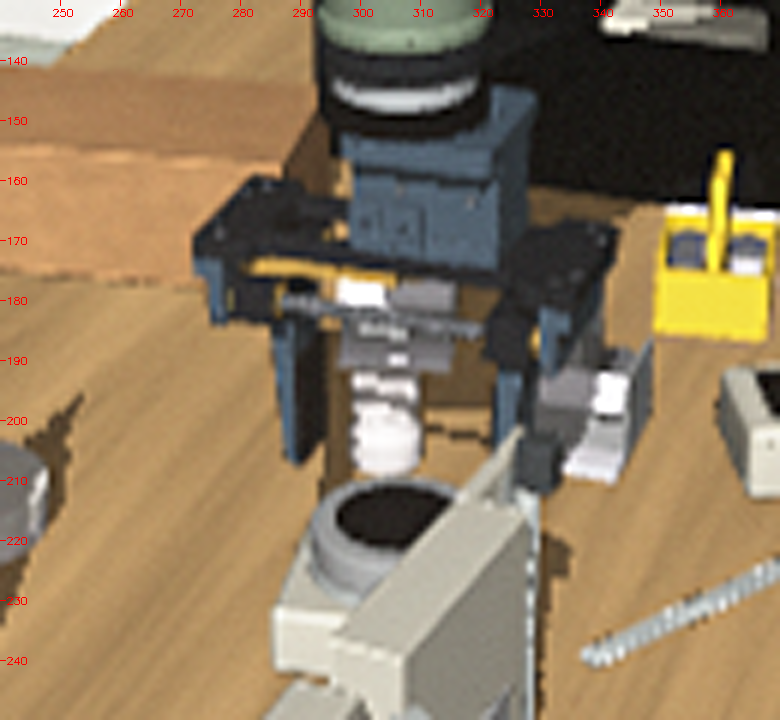

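Request:
jog_arm(series=[[[2,-0.5,0],[-0.003,-0.01,-0.004],1],[[2,-0.5,-10],[-0.003,-0.01,-0.004],1],[[2,-0.5,-20],[-0.003,-0.01,-0.004],1],[[2,-0.5,-20],[-0.003,-0.01,-0.004],1],[[2,-0.5,-20],[-0.003,-0.01,-0.004],1]])

```text
time_s: 12.77
ee_pos: [487.1, -115.1, 263.1]
ee_rot: [180.0, 0.0, -0.2]
force: [-0.2, -0.7, 0.5]
gripper_width: 91.5
```

Run:
```python
from h import *
st();go((486.6,-115,61.5),0.0)
s=telemetry.state()
f=grab('side');crop(f,'d5.png',270,180,350,250,9)
print(proj(f,[(486.6-42,-115,62),(486.6+42,-115,62),(486.6,-73,62),(486.6,-157,62)]))
```

```text
t 12.77 ee [ 487.1 -115.1  263.1] rot [179.99   0.    -0.22] grasp [ 487.1 -115.2   91.1] F [-0.2 -0.7  0.5] w 91.5 q [-15.  20. 111.  -0.  50. -14.]
shift [-0.5, 0.1, -29.6] turn [0.0, -0.0, 0.004] tcp [487.0, -115.0, 234.0]
[[320.56886636 218.26406336]
 [292.68337978 212.97582776]
 [301.31763144 223.05168084]
 [311.35340305 208.51308014]]
```

View pics/d5.png

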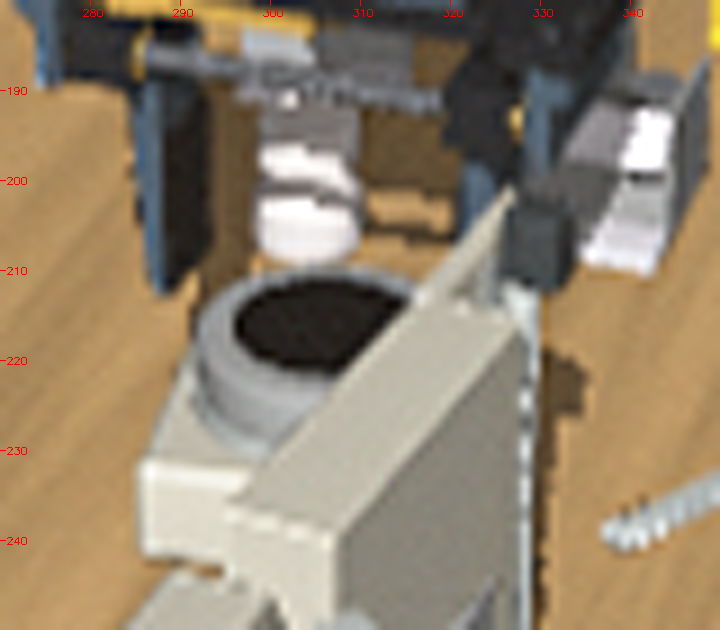

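Request:
jog_arm(series=[[[-0.5,0,-5],[0,0,0],1],[[-0.5,0,-10],[0,0,0],1],[[-0.5,0,-15],[0,0,0],1],[[-0.5,0,-15],[0,0,0],1],[[-0.5,0,-15],[0,0,0],1]])

```text
time_s: 13.23
ee_pos: [486.6, -115.1, 248.1]
ee_rot: [180.0, -0.0, -0.2]
force: [-0.1, -0.0, 0.1]
gripper_width: 91.2
```

Request:
jog_arm(series=[[[0,0,-4],[0,0,0],1],[[0,0,-8],[0,0,0],1],[[0,0,-12],[0,0,0],1],[[0,0,-14],[0,0,0],1],[[0,0,-14],[0,0,0],1]])

```text
time_s: 13.65
ee_pos: [486.4, -115.1, 233.4]
ee_rot: [-180.0, 0.1, -0.2]
force: [-0.5, 0.4, -0.2]
gripper_width: 91.5
```

Run:
```python
from h import *
st()
f=grab('side');crop(f,'d6.png',270,180,350,250,9)
```

```text
t 13.65 ee [ 486.4 -115.1  233.4] rot [-1.7999e+02  7.0000e-02 -2.3000e-01] grasp [ 486.2 -115.1   61.4] F [-0.5  0.4 -0.2] w 91.5 q [-15.  22. 113.  -0.  45. -14.]
```

View pics/d6.png

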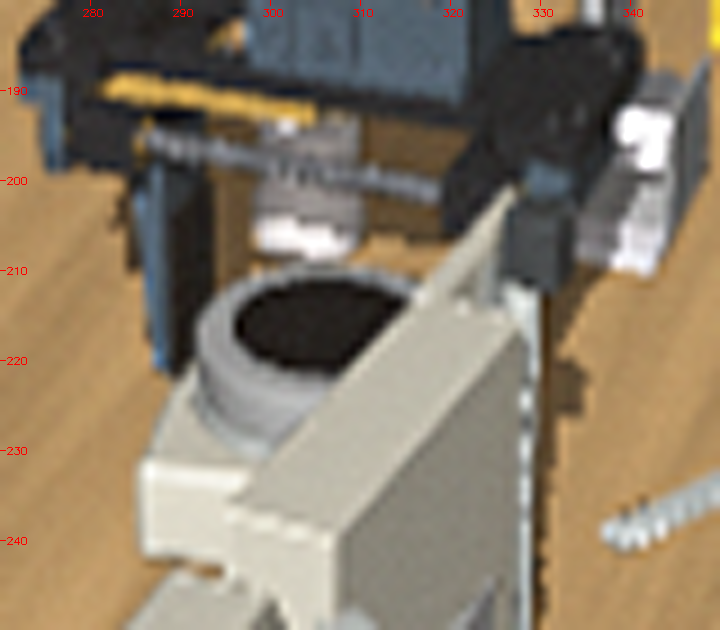

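Request:
jog_arm(series=[[[0,0,0],[0,0,0],0.9],[[0,0,0],[0,0,0],0.85],[[0,0,0],[0,0,0],0.8],[[0,0,0],[0,0,0],0.8],[[0,0,0],[0,0,0],0.8]], squeeze=15)

```text
time_s: 14.12
ee_pos: [486.8, -115.1, 233.8]
ee_rot: [180.0, -0.0, -0.2]
force: [2.9, 0.3, -2.6]
gripper_width: 83.7
```

Run:
```python
from h import *
st()
m=T(pen,(-30,0,61))[0]; go(m,-12.8)
```

```text
t 14.12 ee [ 486.8 -115.1  233.8] rot [ 1.7999e+02 -2.0000e-02 -2.3000e-01] grasp [ 486.9 -115.2   61.8] F [ 2.9  0.3 -2.6] w 83.7 q [-15.  22. 113.  -0.  45. -14.]
shift [54.8, 380.1, -0.8] turn [0.0, 0.0, -0.219] tcp [542.0, 265.0, 233.0]
```

Run:
```python
from h import *
for th in(1.5,1.6): print([np.round(leafP(th,u,n,0)[:2]) for u,n in((169,-30),(0,-30),(112,-30))],[np.round(leafA(th,u,n,0)[:2]) for u,n in((200,0),(143,-30),(0,-30))])
```

```text
[array([409.,   6.]), array([408., 175.]), array([409.,  63.])] [array([664., -44.]), array([642.,  16.]), array([662., 158.])]
[array([392.,   4.]), array([408., 172.]), array([397.,  60.])] [array([684., -46.]), array([656.,  12.]), array([662., 155.])]
```

Request:
jog_arm(series=[[[6,8,0],[0,0,-0.02],0.8],[[16,20,0],[0,0,-0.05],0.8],[[26,34,0],[0,0,-0.09],0.8],[[36,50,0],[0,0,-0.12],0.8],[[45,66,0],[0,0,-0.15],0.8]])

```text
time_s: 14.53
ee_pos: [531.0, -49.6, 233.7]
ee_rot: [179.8, 0.2, -8.9]
force: [-3.5, -6.8, 1.1]
gripper_width: 83.4
```

Run:
```python
from h import *
st()
f=grab('side','e1.png');f=grab('top');crop(f,'e2.png',200,140,360,270,5)
```

```text
t 14.53 ee [531.  -49.6 233.7] rot [179.82   0.19  -8.89] grasp [530.4 -50.   61.7] F [-3.5 -6.8  1.1] w 83.4 q [ -7.  24. 108.  -0.  48.   3.]
```

View pics/e1.png

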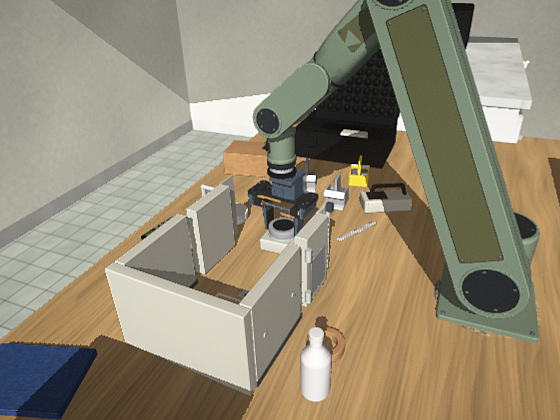

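Request:
jog_arm(series=[[[1,18,0],[0,0,-0.01],0.8],[[2,38,0],[0,0,-0.03],0.8],[[3,58,0],[0,0,-0.05],0.8],[[4,78,0],[0,0,-0.068],0.8],[[5,98,0],[0,0,-0.068],0.8]])

```text
time_s: 15.05
ee_pos: [536.8, 49.8, 233.6]
ee_rot: [180.0, 0.0, -12.6]
force: [0.4, -4.7, -2.0]
gripper_width: 83.7
```

Request:
jog_arm(series=[[[1,20,0],[0,0,0],0.8],[[2,40,0],[0,0,0],0.8],[[2,60,0],[0,0,0],0.8],[[3,80,0],[0,0,0],0.8],[[3,100,0],[0,0,0],0.8]])

```text
time_s: 15.47
ee_pos: [539.5, 148.8, 233.6]
ee_rot: [179.8, 0.0, -12.5]
force: [-0.3, -6.7, 0.5]
gripper_width: 83.8
```

Request:
jog_arm(series=[[[1,18,0],[0,0,0],0.8],[[2,36,0],[0,0,0],0.8],[[2,54,0],[0,0,0],0.8],[[2,72,0],[0,0,0],0.8],[[2,84,0],[0,0,0],0.8]])

```text
time_s: 15.88
ee_pos: [541.3, 232.2, 233.6]
ee_rot: [179.6, 0.0, -12.4]
force: [-1.3, -7.9, 2.0]
gripper_width: 83.8
```

Run:
```python
from h import *
st()
m=T(pen,(-30,0,61))[0]; go(m,-12.8)
f=grab('side','e3.png');f=grab('top');crop(f,'e4.png',110,120,290,270,4.4)
```

```text
t 15.88 ee [541.3 232.2 233.6] rot [ 1.7958e+02  2.0000e-02 -1.2420e+01] grasp [541.  231.   61.6] F [-1.3 -7.9  2. ] w 83.8 q [ 22.  28. 101.  -0.  51.  35.]
shift [0.3, 32.8, -0.6] turn [0.007, -0.002, -0.007] tcp [542.0, 265.0, 233.0]
```

View pics/e3.png

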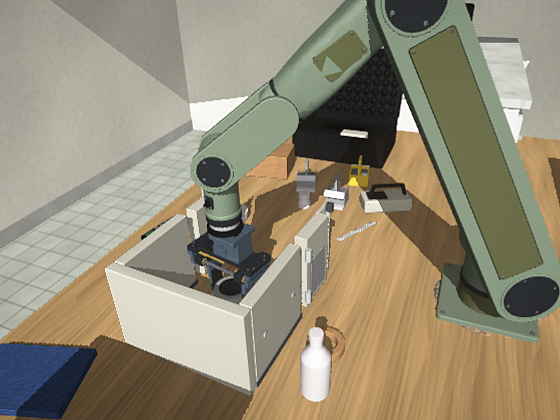

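View pics/e4.png

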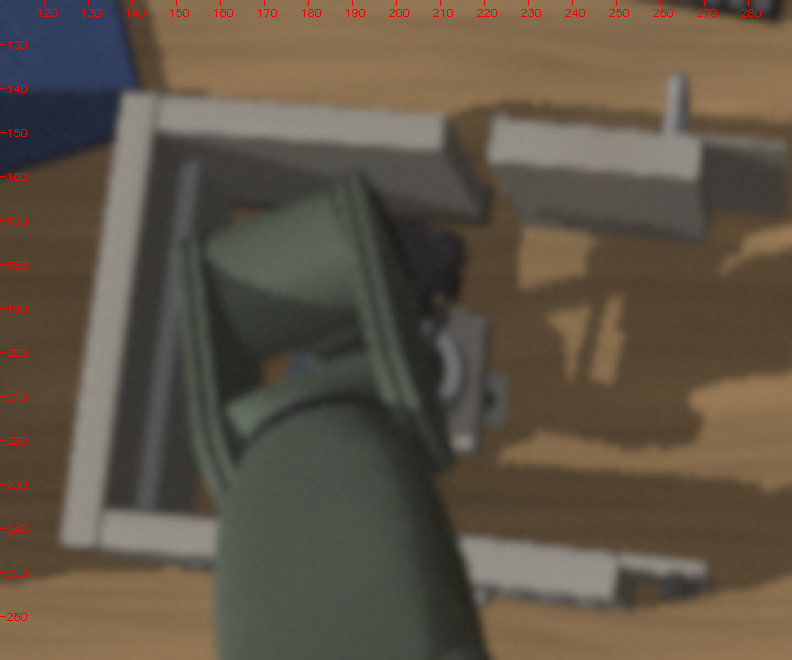

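Request:
jog_arm(series=[[[0.5,9,0],[0,0,0],0.8],[[0.5,18,0],[0,0,-0.007],0.8],[[0.3,26,0],[0.007,-0.002,-0.007],0.8],[[0.3,32.8,0],[0.007,-0.002,-0.007],0.8],[[0.3,32.8,0],[0.007,-0.002,-0.007],0.8]])

```text
time_s: 16.4
ee_pos: [541.6, 265.7, 233.6]
ee_rot: [-179.8, 0.0, -12.8]
force: [-1.3, -1.5, 0.4]
gripper_width: 83.8
```

Request:
jog_arm(series=[[[0,0,0],[0,0,0],1],[[0,0,0],[0,0,0],1],[[0,0,0],[0,0,0],1],[[0,0,20],[0,0,0],1],[[0,0,50],[0,0,0],1]])

```text
time_s: 16.82
ee_pos: [540.7, 265.1, 281.2]
ee_rot: [179.9, 0.4, -12.8]
force: [0.6, -0.4, 0.4]
gripper_width: 90.8
```

Run:
```python
from h import *
st();go((400,0,300),-3.8)
```

```text
t 16.82 ee [540.7 265.1 281.2] rot [179.93   0.37 -12.85] grasp [539.6 265.1 109.2] F [ 0.6 -0.4  0.4] w 90.8 q [25. 26. 96.  0. 58. 38.]
shift [-140.7, -265.1, 190.8] turn [0.0, -0.007, 0.158] tcp [400.0, 0.0, 472.0]
```

Request:
jog_arm(series=[[[0,0,41],[0,0,0],1],[[0,0,82],[0,0,0],1],[[0,0,123],[0,0,0],1],[[0,0,164],[0,0,0],0.7],[[0,-10,205],[0,0,0.04],0.7]])

```text
time_s: 17.23
ee_pos: [540.2, 255.9, 487.9]
ee_rot: [-180.0, 0.4, -10.4]
force: [0.8, 0.1, -0.8]
gripper_width: 80.8
```

Request:
jog_arm(series=[[[-18,-35,0],[0,0,0],0.7],[[-36,-70,0],[0,0,0],0.7],[[-54,-105,0],[0,0,0],0.7],[[-72,-140,0],[0,0,0],0.7],[[-90,-175,0],[0,0,0],0.7]])

```text
time_s: 17.65
ee_pos: [448.9, 79.5, 488.0]
ee_rot: [-179.9, 0.3, -10.4]
force: [1.2, -1.4, 0.9]
gripper_width: 63.7
```

Request:
jog_arm(series=[[[-18,-35,0],[0,0,0],0.7],[[-36,-70,0],[0,0,0],0.7],[[-54,-105,0],[0,0,0],0.7],[[-72,-140,0],[0,0,0],0.7],[[-90,-175,0],[0,0,0],0.7]])

```text
time_s: 18.07
ee_pos: [357.3, -96.6, 488.2]
ee_rot: [-179.9, 0.2, -10.3]
force: [0.4, -0.8, -0.9]
gripper_width: 63.8
```

Run:
```python
from h import *
st()
f=grab('side','e5.png');f=grab('top','e6.png');crop(f,'e7.png',340,150,480,290,5);crop(f,'e8.png',120,130,290,270,4.4)
f=grab('side');crop(f,'e9.png',270,140,390,230,6.5)
```

```text
t 18.07 ee [357.3 -96.6 488.2] rot [-179.92    0.24  -10.35] grasp [356.7 -96.2 316.2] F [ 0.4 -0.8 -0.9] w 63.8 q [-17.  -3. 104.   0.  80.  -7.]
```

View pics/e6.png

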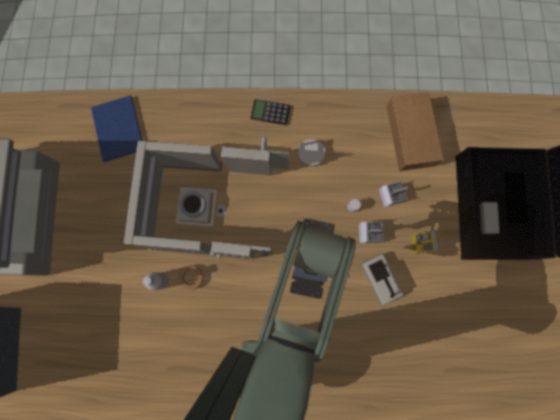

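View pics/e7.png

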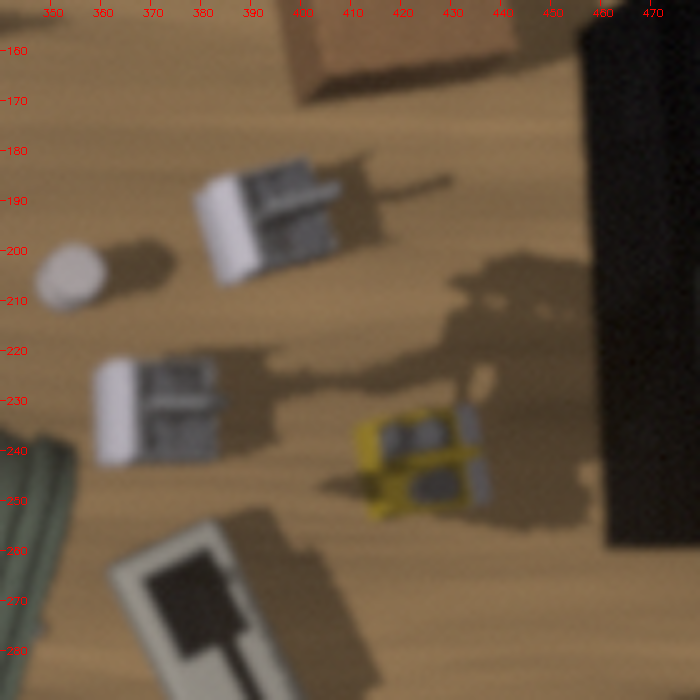

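View pics/e8.png

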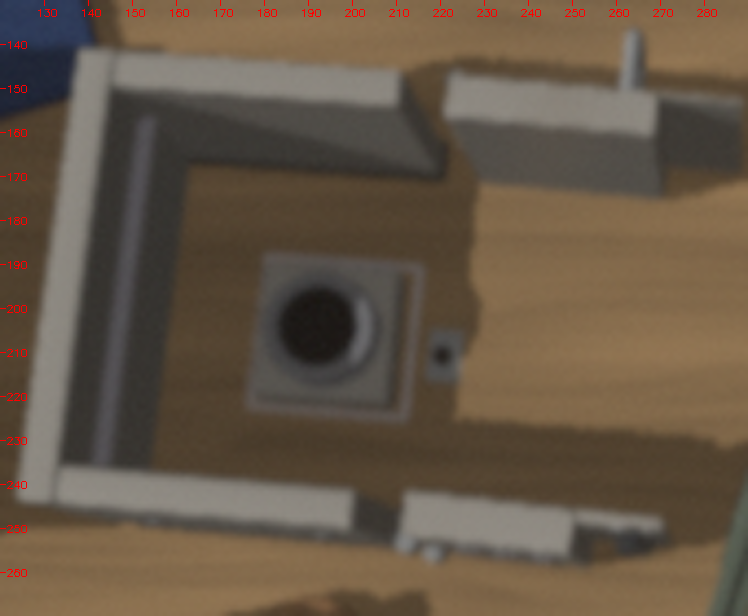

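View pics/e9.png

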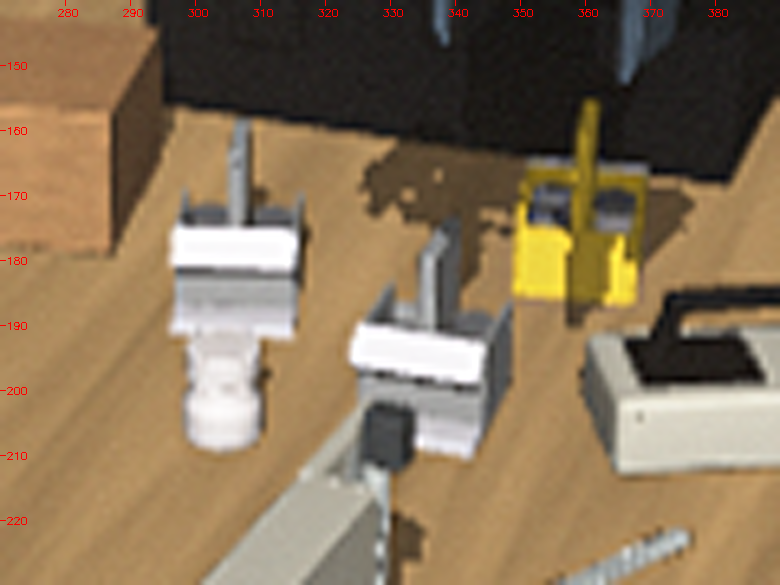

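```bash
cat > bins.py <<'E'
from h import *
def fb(f,pts,p0):
    X=[(43,-32,39),(43,32,39),(28,-32,53),(28,32,53),(-27,-32,52),(-27,32,52),(-24,0,94)]
    X=[x for x,p in zip(X,pts) if p];P=[p for p in pts if p]
    r=fit(f,X,P,p0); q=r.x.copy();q[2]/=100
    return q,r.fun.reshape(-1,2)
E
python3 - <<'E'
from bins import *
f=grab('top');g=grab('side')
B1=[(378.6,189.2),(384.4,207),(388,184.6),(393,204.4),(401,181.6),(407.4,199),(408,187.6)]
B2=[(358.8,222.4),(360,243.2),(367,222),(367.6,243),(382.6,222),(383.4,242.4),(384,230.4)]
for B in(B1,B2):
    q,e=fb(f,B,[500,-350,1.5]); print(np.round(q,2),np.degrees(q[2]),np.round(e,1).tolist())
    print('side pred strip top L/R, plate ends',np.round(proj(g,T(q,[(28,-32,53),(28,32,53),(24,0,94),(-24,0,94)])),1).tolist())
    print('grasp',np.round(T(q,(0,0,78)),1))
print('det',unproj(f,(192.5,203.5),62),T(pen,(-30,0,0)))
E
```

```text
[ 585.54 -402.67    1.89] 108.17916559858611 [[1.8, -0.9], [2.6, -0.5], [-2.4, 1.5], [-0.8, -0.0], [0.1, -0.4], [0.4, 0.4], [-0.9, 0.3]]
side pred strip top L/R, plate ends [[298.0, 175.1], [317.0, 175.3], [307.5, 163.7], [307.9, 157.8]]
grasp [[ 585.5 -402.7   78. ]]
[ 454.88 -325.67    1.59] 91.30963749656122 [[1.3, 0.7], [0.9, -0.5], [-1.5, 0.5], [-1.3, -0.8], [-0.3, 0.3], [-0.2, -0.4], [0.8, 0.2]]
side pred strip top L/R, plate ends [[326.0, 189.9], [345.7, 192.9], [336.6, 179.2], [340.5, 172.8]]
grasp [[ 454.9 -325.7   78. ]]
det [[541.94219669 263.87066534  62.        ]] [[541.61688088 264.95510274   0.        ]]
```

Run:
```python
from h import *
st();go((454.9,-325.7,150),1.3)
```

```text
t 18.32 ee [358.9 -95.4 488.1] rot [-179.88    0.28  -10.44] grasp [358.1 -94.9 316.1] F [-0.5  0.1  0.8] w 63.8 q [-17.  -3. 103.   0.  80.  -6.]
shift [96.0, -230.3, -166.1] turn [-0.002, -0.005, 0.205] tcp [455.0, -326.0, 322.0]
```

Request:
jog_arm(series=[[[15,-36,0],[0,0,0.08],0.45],[[30,-72,0],[0,0,0.16],0.45],[[45,-108,0],[0,0,0.205],0.45],[[60,-144,-10],[0,0,0.205],0.45],[[75,-180,-30],[0,-0.005,0.205],0.45]])

```text
time_s: 18.73
ee_pos: [435.6, -274.2, 460.4]
ee_rot: [-180.0, -0.3, 1.5]
force: [0.9, 0.4, -0.4]
gripper_width: 41.5
```

Run:
```python
from h import *
st();go((454.9,-325.7,150),1.3)
```

```text
t 18.73 ee [ 435.6 -274.2  460.4] rot [-180.     -0.29    1.5 ] grasp [ 436.5 -274.1  288.4] F [ 0.9  0.4 -0.4] w 41.5 q [-34.  11.  92.   0.  77. -35.]
shift [19.3, -51.5, -138.4] turn [-0.0, 0.005, -0.003] tcp [455.0, -326.0, 322.0]
```

Request:
jog_arm(series=[[[10,-26,-20],[0,0.005,0],0.4],[[19.3,-51.5,-50],[0,0.005,0],0.4],[[19.3,-51.5,-85],[0,0.005,0],0.4],[[19.3,-51.5,-115],[0,0.005,0],0.4],[[19.3,-51.5,-130],[0,0.005,0],0.4]])

```text
time_s: 19.15
ee_pos: [455.9, -323.8, 325.6]
ee_rot: [-179.7, 0.3, 1.7]
force: [0.2, 0.3, -0.4]
gripper_width: 36.8
```

Run:
```python
from h import *
st();go((454.9,-325.7,78),1.3)
f=grab('top','g1.png');f=grab('side');crop(f,'g2.png',260,90,400,230,5)
```

```text
t 19.15 ee [ 455.9 -323.8  325.6] rot [-179.7     0.31    1.65] grasp [ 454.9 -323.   153.6] F [ 0.2  0.3 -0.4] w 36.8 q [-37.  21.  98.   0.  61. -38.]
shift [-1.0, -1.9, -75.6] turn [-0.005, -0.006, -0.006] tcp [455.0, -326.0, 250.0]
```

View pics/g2.png

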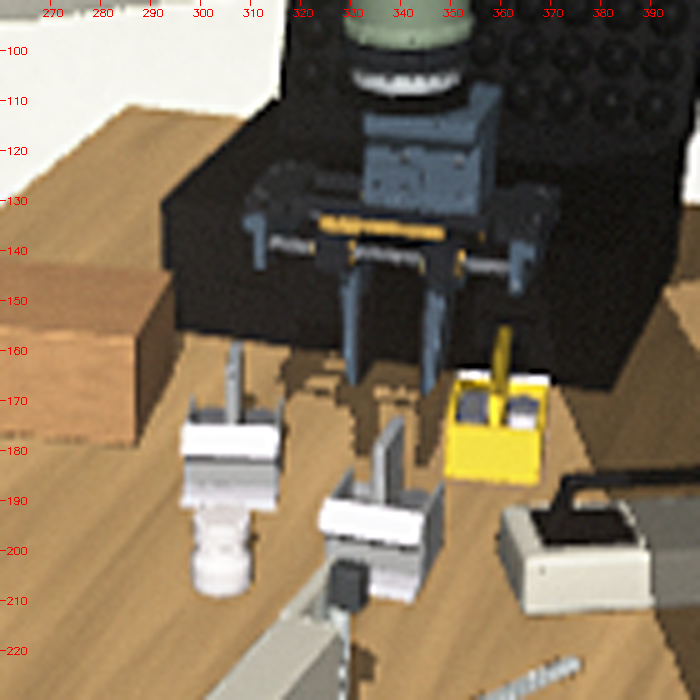

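Fingers straddle the plate of bin 2. Descend and grip.

Request:
jog_arm(series=[[[-1,-1.9,-20],[-0.005,-0.006,-0.006],0.4],[[-1,-1.9,-40],[-0.005,-0.006,-0.006],0.4],[[-1,-1.9,-58],[-0.005,-0.006,-0.006],0.4],[[-1,-1.9,-70],[-0.005,-0.006,-0.006],0.4],[[-1,-1.9,-75.5],[-0.005,-0.006,-0.006],0.4]])

```text
time_s: 19.67
ee_pos: [456.1, -324.6, 250.9]
ee_rot: [-180.0, -0.0, 1.5]
force: [0.4, 0.4, 1.2]
gripper_width: 36.5
```

Request:
jog_arm(series=[[[0,0,0],[0,0,0],0.4],[[0,0,0],[0,0,0],0.25],[[0,0,0],[0,0,0],0.1],[[0,0,0],[0,0,0],0],[[0,0,0],[0,0,0],0]], squeeze=25)

```text
time_s: 20.08
ee_pos: [456.4, -324.7, 251.8]
ee_rot: [180.0, -0.1, 1.5]
force: [0.0, -0.4, 0.4]
gripper_width: 12.8
```

Run:
```python
from h import *
st()
f=grab('side');crop(f,'g3.png',260,90,400,230,5)
```

```text
t 20.08 ee [ 456.4 -324.7  251.8] rot [ 1.7997e+02 -9.0000e-02  1.4600e+00] grasp [ 456.7 -324.8   79.8] F [ 0.  -0.4  0.4] w 12.8 q [-37.  25. 104.   0.  51. -38.]
```

View pics/g3.png

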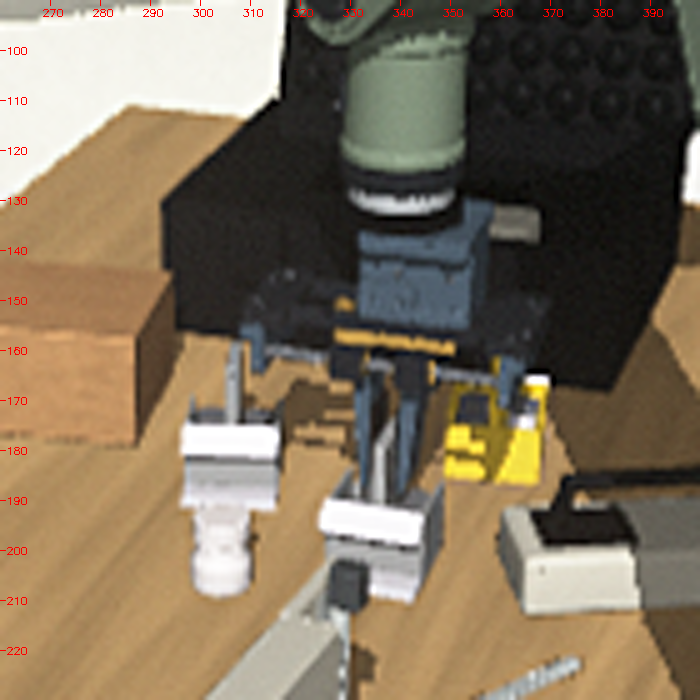

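Request:
jog_arm(series=[[[0,0,0],[0,0,0],0],[[0,0,0],[0,0,0],0],[[0,0,0],[0,0,0],0],[[0,0,0],[0,0,0],0],[[0,0,0],[0,0,0],0]])

```text
time_s: 20.55
ee_pos: [456.4, -324.7, 251.5]
ee_rot: [180.0, -0.1, 1.4]
force: [-0.4, -0.2, -2.3]
gripper_width: 8.9
```

Run:
```python
from h import *
st()
```

```text
t 20.55 ee [ 456.4 -324.7  251.5] rot [ 1.7998e+02 -1.1000e-01  1.4300e+00] grasp [ 456.7 -324.8   79.5] F [-0.4 -0.2 -2.3] w 8.9 q [-37.  25. 104.   0.  51. -38.]
```

Request:
jog_arm(series=[[[0,0,15],[0,0,0],0],[[0,0,40],[0,0,0],0],[[0,0,70],[0,0,0],0],[[0,0,100],[0,0,0],0],[[0,0,120],[0,0,0],0]])

```text
time_s: 20.97
ee_pos: [456.5, -324.9, 374.3]
ee_rot: [179.9, -0.3, 1.4]
force: [-0.4, -0.3, -2.1]
gripper_width: 8.6
```

Run:
```python
from h import *
st()
f=grab('side');crop(f,'g4.png',260,60,400,230,4)
for x,y,z in((-260,40,0),(-100,40,0),(30,40,0)): print(T(pen,(x,y,z)))
```

```text
t 20.97 ee [ 456.5 -324.9  374.3] rot [179.86  -0.26   1.43] grasp [ 457.3 -325.3  202.3] F [-0.4 -0.3 -2.1] w 8.6 q [-37.  18.  94.   0.  67. -38.]
[[486.37068722  38.13389983   0.        ]]
[[497.03865471 197.77786142   0.        ]]
[[505.7063783 327.4885802   0.       ]]
```

View pics/g4.png

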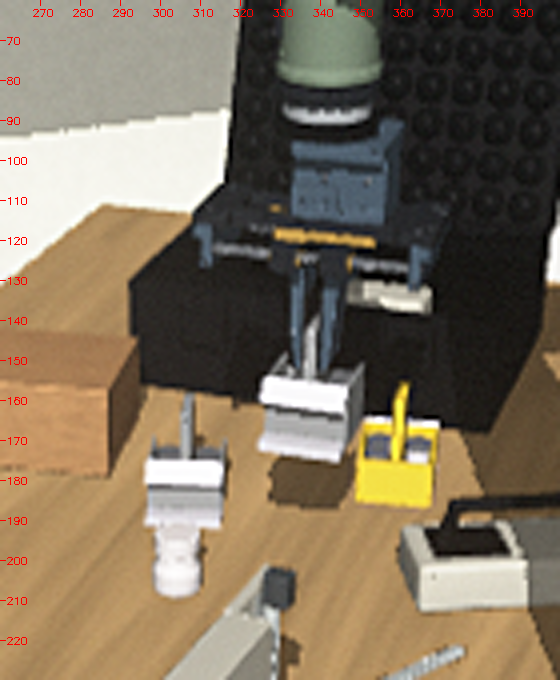

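```bash
cat >> h.py <<'E'
def pg(x,y,z,tilt=0,dx=0,hz=79.5,show=True):
    """TCP move so that bin origin sits at pen x,y,z; grasp pt in bin frame (dx,0,hz); tilt about pen y (top to wall +)"""
    g=T(pen,(x+dx*np.cos(tilt)+hz*np.sin(tilt),y,z+hz*np.cos(tilt)-dx*np.sin(tilt)))[0]
    ya=Rz(pen[2])@np.array([0,1,0])
    return go(g,np.degrees(pen[2])-90,tilt=ya*tilt,show=show)
E
python3 - <<'E'
from h import *
st()
pg(-230,-42,165,dx=1); pg(20,-42,165,dx=1)
E
```

```text
t 21.02 ee [ 457.2 -325.3  377.8] rot [179.62  -0.57   1.43] grasp [ 458.9 -326.4  205.8] F [ 0.7 -0.3  0.7] w 8.7 q [-37.  18.  94.   0.  67. -38.]
shift [113.1, 388.9, 38.7] turn [0.007, 0.01, -0.092] tcp [570.0, 64.0, 416.0]
shift [129.8, 638.3, 38.7] turn [0.007, 0.01, -0.092] tcp [587.0, 313.0, 416.0]
```

Request:
jog_arm(series=[[[8,25,15],[0,0,-0.02],0],[[18,60,30],[0,0,-0.04],0],[[29,98,39],[0,0,-0.06],0],[[40,136,39],[0,0,-0.09],0],[[50,172,39],[0,0,-0.09],0]])

```text
time_s: 21.43
ee_pos: [507.2, -151.6, 416.7]
ee_rot: [179.6, -0.6, -3.8]
force: [-0.1, 0.0, -2.1]
gripper_width: 9.1
```

Request:
jog_arm(series=[[[11,38,0],[0,0,0],0],[[22,76,0],[0,0,0],0],[[33,114,0],[0,0,0],0],[[44,150,0],[0,0,0],0],[[55,185,0],[0,0,0],0]])

```text
time_s: 21.85
ee_pos: [562.2, 35.5, 415.8]
ee_rot: [179.6, -0.5, -3.8]
force: [0.8, -0.2, -1.7]
gripper_width: 9.0
```

Run:
```python
from h import *
st()
pg(-230,-42,165,dx=1); pg(-60,-42,165,dx=1);  pg(10,-42,165,dx=1)
f=grab('side','k1.png')
```

```text
t 21.85 ee [562.2  35.5 415.8] rot [179.62  -0.53  -3.8 ] grasp [563.7  34.2 243.8] F [ 0.8 -0.2 -1.7] w 9.0 q [ 3. 17. 90. -0. 72.  6.]
shift [8.0, 28.1, 0.7] turn [0.007, 0.009, -0.0] tcp [570.0, 64.0, 416.0]
shift [19.4, 197.7, 0.7] turn [0.007, 0.009, -0.0] tcp [582.0, 233.0, 416.0]
shift [24.1, 267.6, 0.7] turn [0.007, 0.009, -0.0] tcp [586.0, 303.0, 416.0]
```

View pics/k1.png

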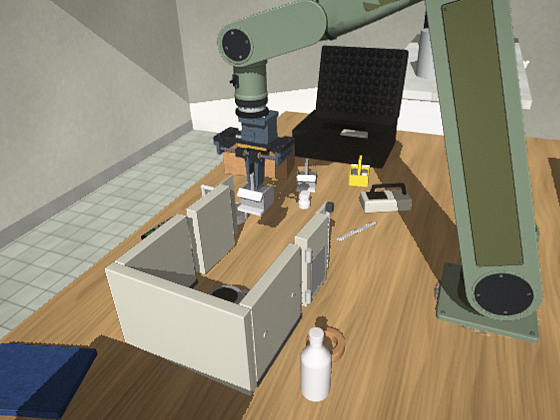

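Request:
jog_arm(series=[[[8,30,0],[0.007,0.009,0],0],[[11,70,0],[0.007,0.009,0],0],[[14,110,0],[0.007,0.009,0],0],[[17,150,0],[0.007,0.009,0],0],[[19.4,190,0],[0.007,0.009,0],0]])

```text
time_s: 22.32
ee_pos: [583.3, 232.3, 414.3]
ee_rot: [-179.6, -0.0, -3.6]
force: [0.7, -0.0, -2.8]
gripper_width: 9.0
```

Run:
```python
from h import *
st()
pg(20,-42,165,dx=1)
# clearance along level path
import itertools
```

```text
t 22.32 ee [583.3 232.3 414.3] rot [-1.7964e+02 -3.0000e-02 -3.6300e+00] grasp [583.5 233.4 242.3] F [ 0.7 -0.  -2.8] w 9.0 q [21. 23. 81.  0. 76. 24.]
shift [3.6, 80.7, 2.2] turn [-0.006, 0.001, -0.003] tcp [587.0, 313.0, 416.0]
```

Request:
jog_arm(series=[[[1,25,2],[-0.006,0,-0.003],0],[[2,50,2],[-0.006,0,-0.003],0],[[3.6,70,2],[-0.006,0,-0.003],0],[[3.6,80.7,2],[-0.006,0,-0.003],0],[[3.6,80.7,2],[-0.006,0,-0.003],0]])

```text
time_s: 22.73
ee_pos: [586.7, 314.8, 414.9]
ee_rot: [-180.0, 0.0, -3.7]
force: [0.5, -0.7, -2.1]
gripper_width: 9.0
```

Run:
```python
from h import *
st()
pg(20,-42,165,dx=1)
f=grab('top');crop(f,'k2.png',110,120,250,260,4.3)
g=grab('side');crop(g,'k3.png',100,100,330,300,3)
B=[T(pen,(20+a,-42+b,165+c))[0] for a,b,c in((28,-32,53),(28,32,53),(43,-32,39),(43,32,39),(45,-32,0),(45,32,0))]
print(np.round(proj(g,B),1).tolist());print(np.round(proj(f,B),1).tolist())
```

```text
t 22.73 ee [586.7 314.8 414.9] rot [-1.80e+02  4.00e-02 -3.67e+00] grasp [586.6 314.8 242.9] F [ 0.5 -0.7 -2.1] w 9.0 q [27. 26. 76.  0. 78. 31.]
shift [0.2, -1.8, 1.6] turn [-0.0, -0.001, -0.003] tcp [587.0, 313.0, 416.0]
[[163.5, 249.0], [190.2, 257.1], [159.7, 259.0], [186.3, 267.4], [162.3, 275.3], [188.4, 284.1]]
[[157.4, 167.6], [154.7, 188.9], [153.9, 168.5], [151.1, 189.5], [157.1, 171.6], [154.4, 192.1]]
```

View pics/k2.png

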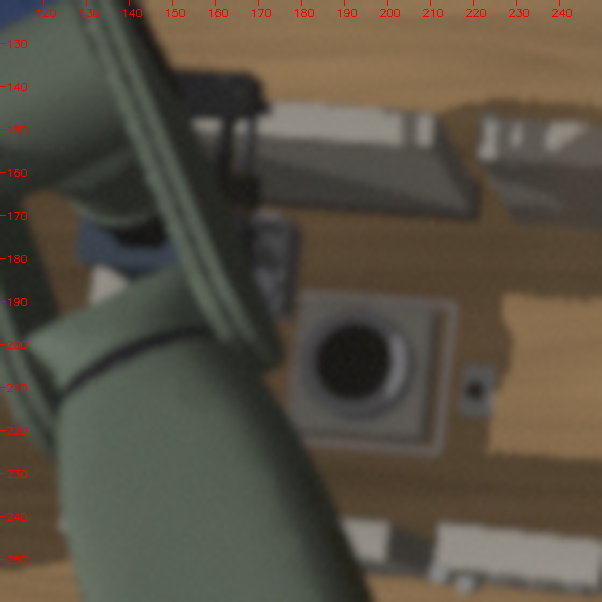

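View pics/k3.png

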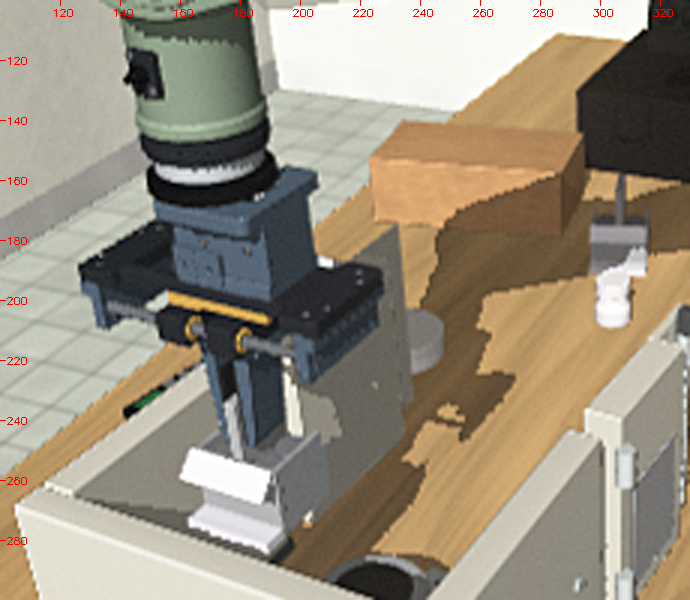

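Run:
```python
from h import *
pg(30,-42,163.4,dx=1);pg(30,-42,114,dx=1)
```

```text
shift [0.7, 10.6, -0.6] turn [0.001, -0.0, -0.001] tcp [588.0, 323.0, 415.0]
shift [0.7, 10.6, -50.0] turn [0.001, -0.0, -0.001] tcp [588.0, 323.0, 366.0]
```

Request:
jog_arm(series=[[[0.7,10.6,0],[0,0,0],0],[[0.7,10.6,-15],[0,0,0],0],[[0.7,10.6,-30],[0,0,0],0],[[0.7,10.6,-45],[0,0,0],0],[[0.7,10.6,-50],[0,0,0],0]])

```text
time_s: 23.25
ee_pos: [587.4, 321.9, 363.2]
ee_rot: [179.8, 0.2, -3.9]
force: [-0.8, -0.6, -3.5]
gripper_width: 8.8
```

Run:
```python
from h import *
st();pg(30,-42,114,dx=1);pg(40,-42,114,dx=1);pg(51.5,-42,114,dx=1)
g=grab('side');crop(g,'k4.png',120,180,260,320,5)
```

```text
t 23.25 ee [587.4 321.9 363.2] rot [179.78   0.22  -3.87] grasp [586.7 321.3 191.2] F [-0.8 -0.6 -3.5] w 8.8 q [28. 28. 80. -0. 72. 32.]
shift [0.2, 1.1, 2.3] turn [0.004, -0.004, 0.001] tcp [588.0, 323.0, 366.0]
shift [0.9, 11.1, 2.3] turn [0.004, -0.004, 0.001] tcp [588.0, 333.0, 366.0]
shift [1.7, 22.6, 2.3] turn [0.004, -0.004, 0.001] tcp [589.0, 344.0, 366.0]
```

View pics/k4.png

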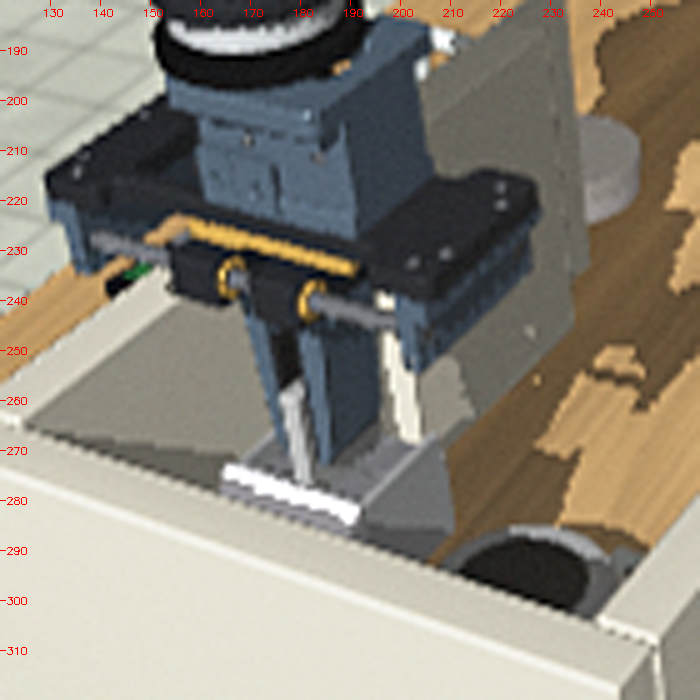

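Request:
jog_arm(series=[[[0.2,1,2.3],[0.004,-0.004,0.001],0],[[0.6,6,2.3],[0.004,-0.004,0.001],0],[[1,11,2.3],[0.004,-0.004,0.001],0],[[1.3,16,2.3],[0.004,-0.004,0.001],0],[[1.5,19,2.3],[0.004,-0.004,0.001],0]])

```text
time_s: 23.72
ee_pos: [589.0, 342.0, 366.1]
ee_rot: [-179.9, -0.1, -3.8]
force: [-0.2, 0.9, -2.1]
gripper_width: 8.7
```

Run:
```python
from h import *
st();pg(52,-42,114,dx=1);pg(52,-42,104,dx=1)
```

```text
t 23.72 ee [589.  342.  366.1] rot [-1.7992e+02 -5.0000e-02 -3.7800e+00] grasp [589.1 342.2 194.1] F [-0.2  0.9 -2.1] w 8.7 q [29. 29. 78.  0. 73. 33.]
shift [0.1, 3.0, -0.6] turn [-0.001, 0.001, -0.001] tcp [589.0, 345.0, 366.0]
shift [0.1, 3.0, -10.6] turn [-0.001, 0.001, -0.001] tcp [589.0, 345.0, 356.0]
```

Request:
jog_arm(series=[[[0.1,3,0],[0,0,0],0],[[0.1,3,-3],[0,0,0],0],[[0.1,3,-6],[0,0,0],0],[[0.1,3,-9],[0,0,0],0],[[0.1,3,-10],[0,0,0],0]])

```text
time_s: 24.13
ee_pos: [589.1, 345.2, 356.2]
ee_rot: [-179.8, -0.1, -3.8]
force: [-0.9, 1.8, 2.2]
gripper_width: 8.9
```

Run:
```python
from h import *
st();pg(52,-42,104,dx=1)
```

```text
t 24.13 ee [589.1 345.2 356.2] rot [-1.7983e+02 -5.0000e-02 -3.8000e+00] grasp [589.3 345.7 184.2] F [-0.9  1.8  2.2] w 8.9 q [29. 30. 78.  0. 72. 33.]
shift [-0.0, -0.2, -0.7] turn [-0.003, 0.001, -0.0] tcp [589.0, 345.0, 356.0]
```

Request:
jog_arm(series=[[[0,1,-1.5],[0,0,0],0],[[0,2,-3],[0,0,0],0],[[0.1,3,-4],[0,0,0],0],[[0.1,3,-4],[0,0,0],0],[[0.1,3,-4],[0,0,0],0]])

```text
time_s: 24.55
ee_pos: [589.3, 348.5, 352.6]
ee_rot: [-179.8, -0.1, -3.8]
force: [0.8, 2.1, 1.9]
gripper_width: 8.9
```

Run:
```python
from h import *
st();pg(55,-42,100,dx=1)
g=grab('side');crop(g,'k5.png',120,200,260,320,5)
```

```text
t 24.55 ee [589.3 348.5 352.6] rot [-1.7975e+02 -1.2000e-01 -3.8100e+00] grasp [589.7 349.2 180.6] F [0.8 2.1 1.9] w 8.9 q [30. 30. 78.  0. 71. 33.]
shift [-0.1, -0.6, -1.1] turn [-0.004, 0.002, -0.0] tcp [589.0, 348.0, 352.0]
```

View pics/k5.png

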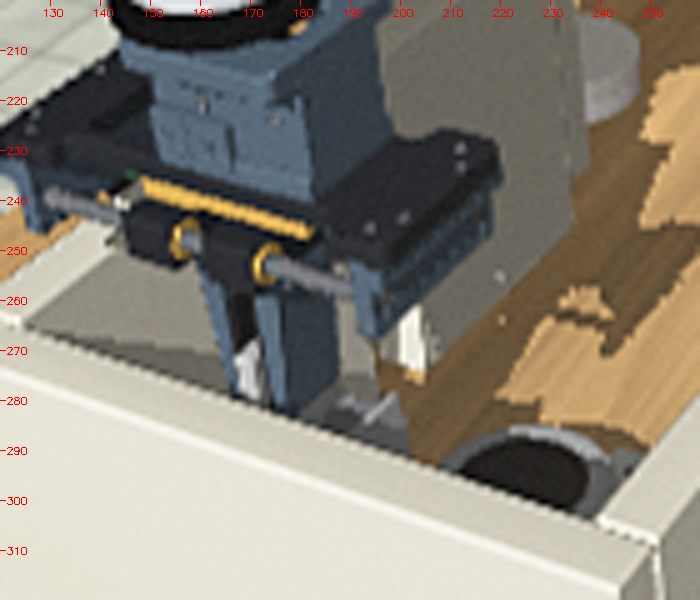

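Request:
jog_arm(series=[[[0,0,0],[0,0,0],0.1],[[0,0,0],[0,0,0],0.2],[[0,0,0],[0,0,0],0.3],[[0,0,0],[0,0,0],0.3],[[0,-2,5],[0,0,0],0.3]])

```text
time_s: 25.02
ee_pos: [589.1, 346.3, 356.3]
ee_rot: [-179.9, 0.0, -3.8]
force: [0.4, -0.5, 0.1]
gripper_width: 27.1
```

Request:
jog_arm(series=[[[0,0,10],[0,0,0],0.35],[[0,0,40],[0,0,0],0.35],[[0,0,80],[0,0,0],0.35],[[0,0,110],[0,0,0],0.35],[[0,0,120],[0,0,0],0.35]])

```text
time_s: 25.43
ee_pos: [588.9, 346.1, 483.6]
ee_rot: [-179.5, -0.5, -3.8]
force: [0.7, -0.3, -0.2]
gripper_width: 32.1
```

Request:
jog_arm(series=[[[0,-35,0],[0,0,0],0.35],[[0,-75,0],[0,0,0],0.35],[[-1,-115,0],[0,0,0],0.35],[[-2,-155,0],[0,0,0],0.35],[[-5,-195,0],[0,0,0],0.35]])

```text
time_s: 25.85
ee_pos: [583.5, 149.3, 483.7]
ee_rot: [-179.6, -0.5, -3.8]
force: [0.3, 0.1, -0.2]
gripper_width: 31.9
```

Request:
jog_arm(series=[[[-5,-40,0],[0,0,0],0.4],[[-10,-80,0],[0,0,0],0.4],[[-15,-120,0],[0,0,0],0.4],[[-20,-160,0],[0,0,0],0.4],[[-20,-200,0],[0,0,0],0.4]])

```text
time_s: 26.27
ee_pos: [562.0, -52.6, 484.4]
ee_rot: [-179.6, -0.5, -3.8]
force: [0.2, 0.0, -1.0]
gripper_width: 36.7
```

Run:
```python
from h import *
st()
g=grab('side','m1.png');f=grab('top');crop(f,'m2.png',110,130,250,260,4.5);crop(f,'m3.png',340,150,480,290,5)
B=[T(pen,(55+a,-42+b,100+c))[0] for a,b,c in((28,-32,53),(28,32,53),(-27,-32,52),(-27,32,52),(24,0,94),(-24,0,94))]
print(np.round(proj(f,B),1).tolist())
```

```text
t 26.27 ee [562.  -52.6 484.4] rot [-179.57   -0.49   -3.77] grasp [563.5 -51.4 312.4] F [ 0.2  0.  -1. ] w 36.7 q [-7. 15. 83.  0. 82. -3.]
[[152.5, 172.2], [149.9, 192.5], [170.0, 173.5], [167.5, 193.9], [148.3, 179.3], [164.0, 180.5]]
```

View pics/m1.png

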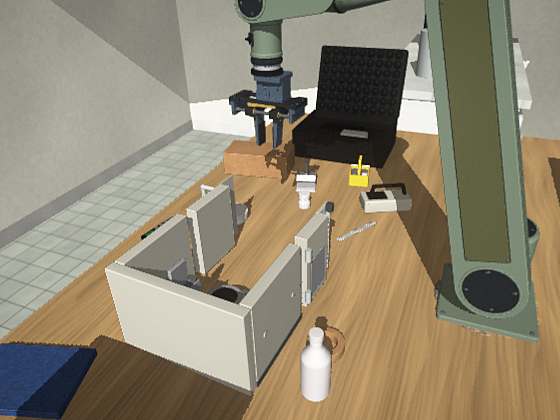

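View pics/m2.png

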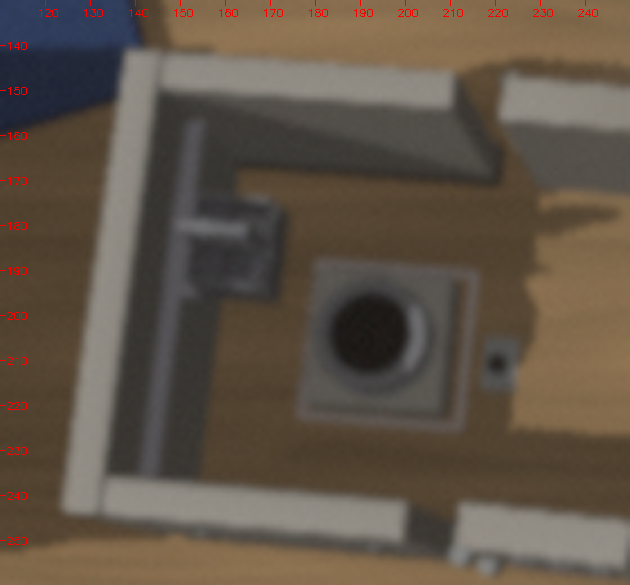

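View pics/m3.png

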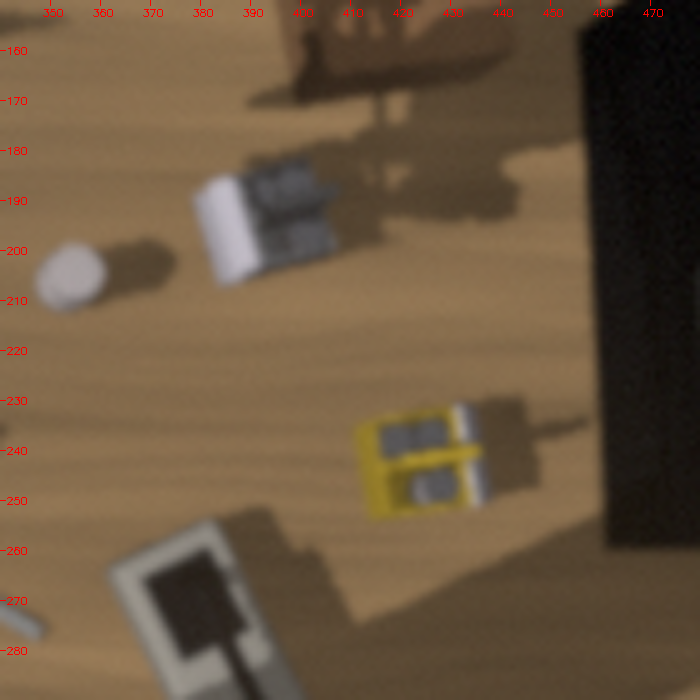

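Bin 2 hangs in the pen (top view plate at (150–164,180)); bin 1 hasn't moved. Going for bin 1.

Run:
```python
from h import *
f=grab('top')
B=[T(pen,(55+a,-42+b,100+c))[0] for a,b,c in((-27,-32,0),(-27,32,0),(-27,-32,52),(-27,32,52))]
print(np.round(proj(f,B),1).tolist())
st();go((585.5,-402.7,150),18.2)
```

```text
[[174.3, 177.5], [172.0, 197.1], [170.0, 173.5], [167.5, 193.9]]
t 26.42 ee [563.  -53.3 484. ] rot [-179.58   -0.49   -4.05] grasp [564.5 -52.1 312. ] F [0.2 0.5 0.4] w 36.4 q [-7. 15. 83.  0. 82. -3.]
shift [22.5, -349.4, -162.0] turn [-0.008, 0.008, 0.388] tcp [586.0, -403.0, 322.0]
```

Request:
jog_arm(series=[[[2,-38,0],[0,0,0.08],0.4],[[5,-78,0],[0,0,0.16],0.4],[[8,-118,0],[0,0,0.24],0.4],[[11,-158,0],[0,0,0.32],0.4],[[14,-198,0],[-0.008,0.008,0.388],0.4]])

```text
time_s: 26.83
ee_pos: [577.3, -251.7, 484.3]
ee_rot: [-179.9, -0.0, 18.5]
force: [0.8, -0.5, -0.1]
gripper_width: 36.4
```

Request:
jog_arm(series=[[[2,-38,-10],[0,0,0],0.4],[[4,-76,-30],[0,0,0],0.4],[[6,-110,-55],[0,0,0],0.4],[[8,-140,-80],[0,0,0],0.4],[[8.5,-150,-105],[0,0,0],0.4]])

```text
time_s: 27.25
ee_pos: [586.2, -404.5, 377.4]
ee_rot: [180.0, 0.0, 18.4]
force: [-0.9, -0.5, -0.7]
gripper_width: 35.9
```

Run:
```python
from h import *
st();go((585.5,-402.7,120),18.2)
g=grab('side');crop(g,'n1.png',240,90,380,220,5);f=grab('top','n2.png')
```

```text
t 27.25 ee [ 586.2 -404.5  377.4] rot [1.7996e+02 1.0000e-02 1.8410e+01] grasp [ 586.2 -404.6  205.4] F [-0.9 -0.5 -0.7] w 35.9 q [-36.  32.  72.  -0.  77. -54.]
shift [-0.7, 1.8, -85.4] turn [0.001, -0.0, -0.004] tcp [586.0, -403.0, 292.0]
```

View pics/n1.png

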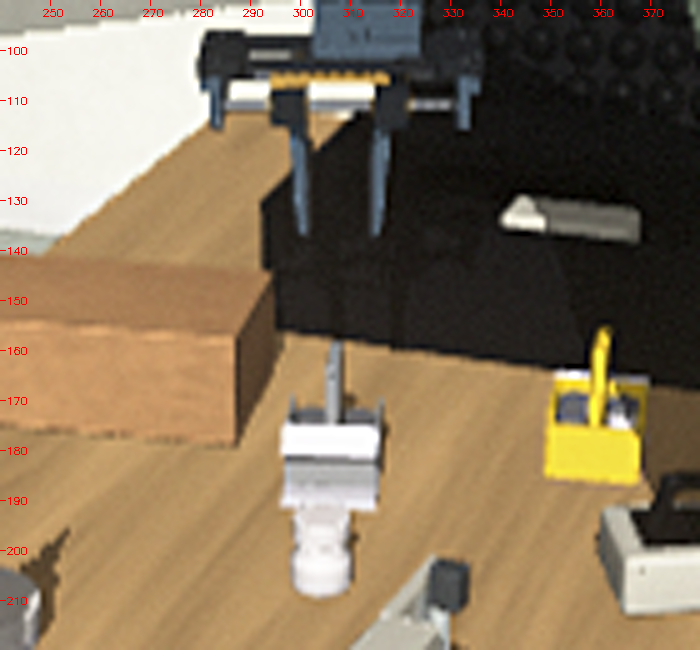

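Request:
jog_arm(series=[[[-0.7,1.8,-30],[0,0,-0.004],0.4],[[-0.7,1.8,-60],[0,0,-0.004],0.4],[[-0.7,1.8,-90],[0,0,-0.004],0.4],[[-0.7,1.8,-110],[0,0,-0.004],0.4],[[-0.7,1.8,-119],[0,0,-0.004],0.4]])

```text
time_s: 27.77
ee_pos: [585.5, -397.8, 252.8]
ee_rot: [-179.2, 0.4, 18.3]
force: [-1.0, 0.3, -0.2]
gripper_width: 36.4
```

Run:
```python
from h import *
st();go((585.5,-402.7,79),18.2)
g=grab('side');crop(g,'n3.png',240,90,380,220,5)
```

```text
t 27.77 ee [ 585.5 -397.8  252.8] rot [-179.23    0.44   18.32] grasp [ 583.5 -396.    80.9] F [-1.   0.3 -0.2] w 36.4 q [-35.  37.  81.   0.  63. -54.]
shift [-0.0, -4.9, -1.8] turn [-0.01, -0.012, -0.002] tcp [586.0, -403.0, 251.0]
```

View pics/n3.png

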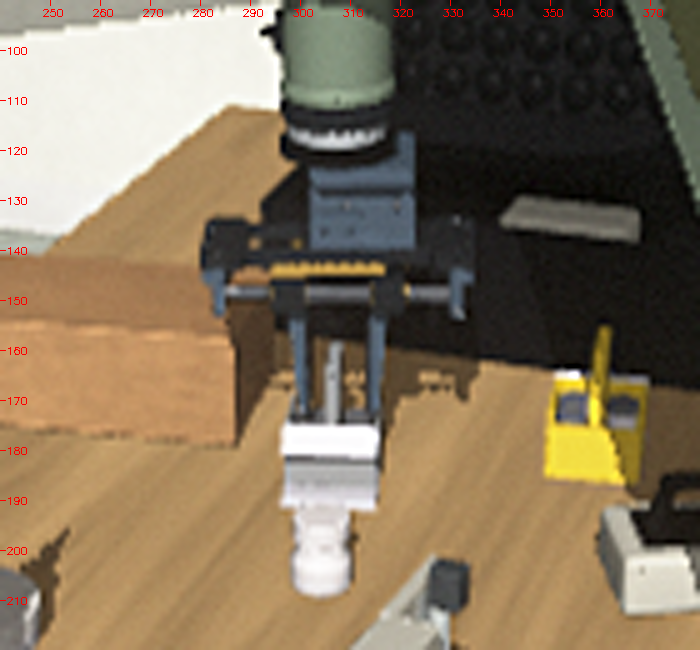

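Fingers straddle the plate; settle, then close.

Request:
jog_arm(series=[[[0,-4.9,-1],[-0.01,-0.012,-0.002],0.4],[[0,-4.9,-1],[-0.01,-0.012,-0.002],0.4],[[0,-4.9,-1],[-0.01,-0.012,-0.002],0.4],[[0,-4.9,-1],[-0.01,-0.012,-0.002],0.2],[[0,-4.9,-1],[-0.01,-0.012,-0.002],0]])

```text
time_s: 28.23
ee_pos: [585.7, -403.0, 252.8]
ee_rot: [179.9, -0.1, 18.2]
force: [0.2, -0.6, 0.0]
gripper_width: 25.7
```

Request:
jog_arm(series=[[[0,0,0],[0,0,0],0],[[0,0,0],[0,0,0],0],[[0,0,0],[0,0,0],0],[[0,0,0],[0,0,0],0],[[0,0,0],[0,0,0],0]])

```text
time_s: 28.65
ee_pos: [585.8, -403.1, 253.2]
ee_rot: [179.9, -0.1, 18.2]
force: [1.1, 1.4, 2.4]
gripper_width: 9.2
```

Request:
jog_arm(series=[[[0,0,0],[0,0,0],0],[[0,0,0],[0,0,0],0],[[0,0,0],[0,0,0],0],[[0,0,0],[0,0,0],0],[[0,0,0],[0,0,0],0]])

```text
time_s: 29.07
ee_pos: [585.9, -403.1, 253.2]
ee_rot: [179.9, -0.1, 18.2]
force: [-0.4, 0.6, 1.7]
gripper_width: 8.9
```

Run:
```python
from h import *
st()
```

```text
t 29.07 ee [ 585.9 -403.1  253.2] rot [ 1.7989e+02 -1.2000e-01  1.8190e+01] grasp [ 586.3 -403.2   81.2] F [-0.4  0.6  1.7] w 8.9 q [-35.  37.  81.   0.  62. -54.]
```

Request:
jog_arm(series=[[[0,0,15],[0,0,0],0],[[0,0,40],[0,0,0],0],[[0,0,75],[0,0,0],0],[[-2,10,110],[0,0,0],0],[[-6,30,140],[0,0,0],0]])

```text
time_s: 29.48
ee_pos: [579.6, -374.6, 393.9]
ee_rot: [179.8, -0.1, 18.1]
force: [0.7, -0.1, -1.0]
gripper_width: 8.9
```

Run:
```python
from h import *
st()
pg(-230,42,165,hz=81.2,dx=-1); pg(20,42,165,hz=81.2,dx=-1)
```

```text
t 29.48 ee [ 579.6 -374.6  393.9] rot [ 1.7983e+02 -7.0000e-02  1.8080e+01] grasp [ 580.  -375.   221.9] F [ 0.7 -0.1 -1. ] w 8.9 q [-34.  29.  74.  -0.  77. -52.]
shift [-93.3, 441.8, 24.3] turn [0.003, 0.002, -0.382] tcp [486.0, 67.0, 418.0]
shift [-76.6, 691.2, 24.3] turn [0.003, 0.002, -0.382] tcp [503.0, 317.0, 418.0]
```

Request:
jog_arm(series=[[[-8,35,12],[0,0,-0.06],0],[[-16,75,24],[0,0,-0.14],0],[[-24,115,24],[0,0,-0.22],0],[[-32,155,24],[0,0,-0.3],0],[[-40,190,24],[0.003,0.002,-0.382],0]])

```text
time_s: 29.9
ee_pos: [538.4, -182.4, 417.4]
ee_rot: [-179.9, 0.1, -4.0]
force: [0.3, 0.3, -2.2]
gripper_width: 9.4
```

Request:
jog_arm(series=[[[-8,38,0],[0,0,0],0],[[-16,78,0],[0,0,0],0],[[-24,118,0],[0,0,0],0],[[-33,158,0],[0,0,0],0],[[-41,196,0],[0,0,0],0]])

```text
time_s: 30.32
ee_pos: [496.0, 15.3, 416.7]
ee_rot: [-180.0, 0.2, -4.1]
force: [-0.0, 1.6, -1.8]
gripper_width: 8.7
```

Run:
```python
from h import *
st()
pg(-230,42,165,hz=81.2,dx=-1); pg(-60,42,165,hz=81.2,dx=-1); pg(15,42,165,hz=81.2,dx=-1)
grab('side','o1.png')
```

```text
t 30.32 ee [496.   15.3 416.7] rot [-179.96    0.24   -4.06] grasp [495.3  15.4 244.7] F [-0.   1.6 -1.8] w 8.7 q [ 0. 11. 98.  0. 71.  4.]
shift [-9.7, 52.0, 1.5] turn [-0.001, -0.004, 0.004] tcp [486.0, 67.0, 418.0]
shift [1.6, 221.6, 1.5] turn [-0.001, -0.004, 0.004] tcp [498.0, 237.0, 418.0]
shift [6.6, 296.4, 1.5] turn [-0.001, -0.004, 0.004] tcp [503.0, 312.0, 418.0]
```

View pics/o1.png

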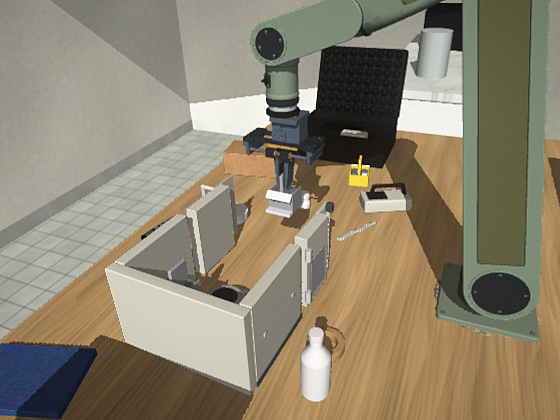

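Request:
jog_arm(series=[[[-5,36,1],[0,-0.004,0.004],0],[[-5,76,1],[0,-0.004,0.004],0],[[-3,116,1],[0,-0.004,0.004],0],[[-1,156,1],[0,-0.004,0.004],0],[[1,196,1],[0,-0.004,0.004],0]])

```text
time_s: 30.78
ee_pos: [495.2, 218.0, 417.2]
ee_rot: [-179.6, 0.2, -3.6]
force: [0.7, -0.1, -1.8]
gripper_width: 8.8
```

Request:
jog_arm(series=[[[2,30,0],[0,0,0],0],[[4,60,0],[0,0,0],0],[[5,84,0],[0,0,0],0],[[5.5,96,0],[0,0,0],0],[[5.5,96,0],[0,0,0],0]])

```text
time_s: 31.2
ee_pos: [500.7, 315.7, 416.1]
ee_rot: [-179.7, 0.3, -3.5]
force: [0.5, -0.3, -2.1]
gripper_width: 8.7
```

Run:
```python
from h import *
st()
d=pg(30,42,165,hz=81.2,dx=-1); pg(30,42,114,hz=81.2,dx=-1)
g=grab('side');crop(g,'o2.png',120,180,330,340,3.5)
s=telemetry.state()
# actual bin origin assumed
R0=Ro.from_euler('xyz',s['ee_rot'],degrees=True);o=s['ee_pos']+R0.apply([0,0,172])-Rz(pen[2])@np.array([-1,0,81.2])
B=[(Rz(pen[2])@np.array(v)+o) for v in((28,-32,53),(28,32,53),(43,-32,39),(43,32,39),(45,-32,0),(45,32,0))]
print(np.round(proj(g,B),1).tolist())
```

```text
t 31.2 ee [500.7 315.7 416.1] rot [-179.66    0.3    -3.47] grasp [499.8 316.8 244.1] F [ 0.5 -0.3 -2.1] w 8.7 q [31. 19. 86.  0. 74. 34.]
shift [3.0, 10.9, 2.1] turn [-0.006, -0.005, -0.006] tcp [504.0, 327.0, 418.0]
shift [3.0, 10.9, -48.9] turn [-0.006, -0.005, -0.006] tcp [504.0, 327.0, 367.0]
[[200.9, 260.4], [229.7, 269.2], [197.1, 270.9], [226.0, 280.0], [199.0, 287.6], [227.3, 297.0]]
```

View pics/o2.png

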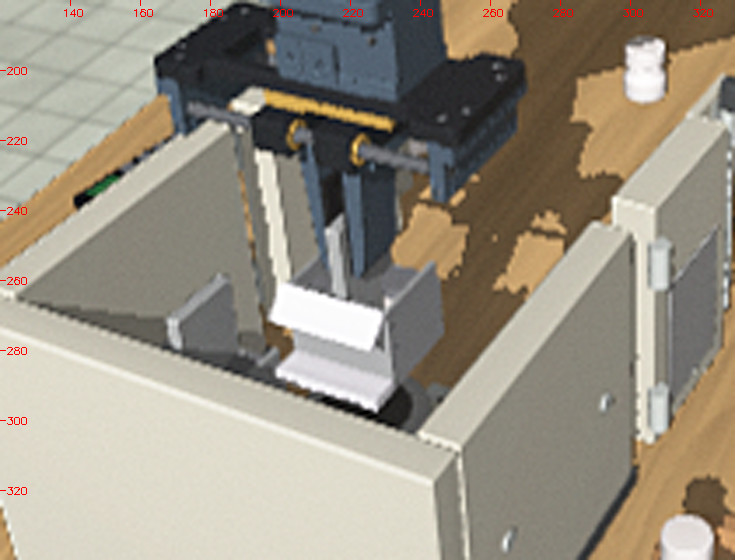

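Request:
jog_arm(series=[[[3,10.9,0],[-0.006,-0.005,-0.006],0],[[3,10.9,-15],[-0.006,-0.005,-0.006],0],[[3,10.9,-30],[-0.006,-0.005,-0.006],0],[[3,10.9,-43],[-0.006,-0.005,-0.006],0],[[3,10.9,-49],[-0.006,-0.005,-0.006],0]])

```text
time_s: 31.67
ee_pos: [503.6, 323.9, 365.4]
ee_rot: [179.8, 0.1, -4.0]
force: [0.7, 0.2, -2.2]
gripper_width: 8.8
```

Run:
```python
from h import *
st()
pg(49,42,114,hz=81.2,dx=-1); pg(52,42,104,hz=81.2,dx=-1)
```

```text
t 31.67 ee [503.6 323.9 365.4] rot [ 1.7979e+02  1.4000e-01 -3.9700e+00] grasp [503.2 323.3 193.4] F [ 0.7  0.2 -2.2] w 8.8 q [32. 22. 90. -0. 68. 36.]
shift [1.3, 21.7, 1.8] turn [0.003, -0.003, 0.003] tcp [505.0, 346.0, 367.0]
shift [1.5, 24.7, -8.2] turn [0.003, -0.003, 0.003] tcp [505.0, 349.0, 357.0]
```

Request:
jog_arm(series=[[[0.3,3,1.8],[0.003,-0.003,0.003],0],[[0.6,9,1.8],[0.003,-0.003,0.003],0],[[0.9,14,1.8],[0.003,-0.003,0.003],0],[[1.1,19,1.8],[0.003,-0.003,0.003],0],[[1.3,21.7,1.8],[0.003,-0.003,0.003],0]])

```text
time_s: 32.08
ee_pos: [505.1, 346.6, 368.1]
ee_rot: [-179.9, -0.1, -3.8]
force: [0.2, 0.7, -2.8]
gripper_width: 8.8
```

Run:
```python
from h import *
st()
pg(52,42,114,hz=81.2,dx=-1); pg(52,42,104,hz=81.2,dx=-1); pg(55,42,100,hz=81.2,dx=-1)
```

```text
t 32.08 ee [505.1 346.6 368.1] rot [-1.7995e+02 -1.0000e-01 -3.7700e+00] grasp [505.4 346.7 196.1] F [ 0.2  0.7 -2.8] w 8.8 q [33. 23. 88. -0. 69. 37.]
shift [0.0, 2.0, -0.9] turn [-0.001, 0.002, -0.001] tcp [505.0, 349.0, 367.0]
shift [0.0, 2.0, -10.9] turn [-0.001, 0.002, -0.001] tcp [505.0, 349.0, 357.0]
shift [0.2, 5.0, -14.9] turn [-0.001, 0.002, -0.001] tcp [505.0, 352.0, 353.0]
```

Request:
jog_arm(series=[[[0,1.5,0],[0,0,0],0],[[0,1.5,-3.5],[0,0,0],0],[[0,1.5,-7],[0,0,0],0],[[0,1.5,-10],[0,0,0],0],[[0,1.5,-11],[0,0,0],0]])

```text
time_s: 32.5
ee_pos: [505.3, 348.7, 358.0]
ee_rot: [-179.7, -0.2, -3.8]
force: [-1.0, 3.2, 6.6]
gripper_width: 9.1
```

Request:
jog_arm(series=[[[0,1,-1],[0,0,0],0],[[0,2,-2],[0,0,0],0],[[0.1,3,-3],[0,0,0],0],[[0.1,3,-3.5],[0,0,0],0],[[0.1,3,-3.5],[0,0,0],0]])

```text
time_s: 32.92
ee_pos: [505.4, 352.0, 354.7]
ee_rot: [-179.7, -0.2, -3.8]
force: [0.3, 1.1, 1.9]
gripper_width: 8.7
```

Run:
```python
from h import *
st()
pg(55,42,100,hz=81.2,dx=-1)
g=grab('side');crop(g,'o3.png',120,180,330,340,3.5)
```

```text
t 32.92 ee [505.4 352.  354.7] rot [-179.67   -0.21   -3.83] grasp [506.1 352.9 182.7] F [0.3 1.1 1.9] w 8.7 q [34. 24. 89.  0. 67. 38.]
shift [-0.1, -0.4, -1.5] turn [-0.005, 0.004, 0.0] tcp [505.0, 352.0, 353.0]
```

View pics/o3.png

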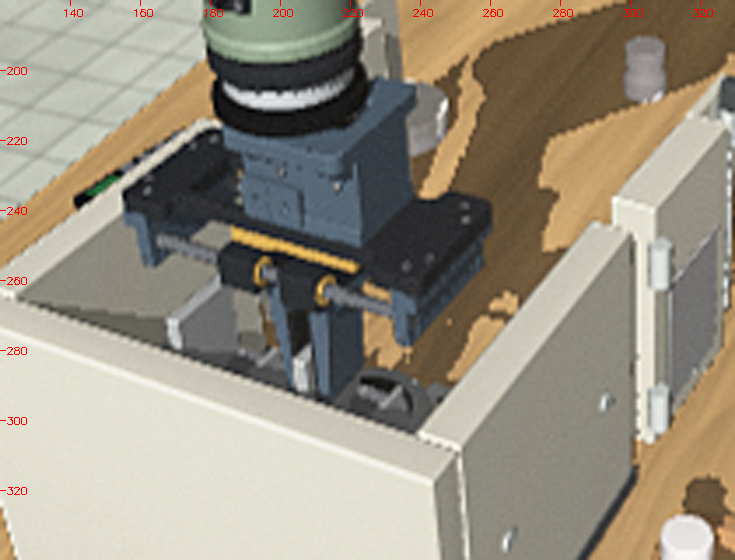

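Seated contact as with the first bin. Releasing and retreating.

Request:
jog_arm(series=[[[0,0,0],[0,0,0],0.1],[[0,0,0],[0,0,0],0.2],[[0,0,0],[0,0,0],0.3],[[0,0,0],[0,0,0],0.3],[[0,-1,5],[0,0,0],0.3]])

```text
time_s: 33.38
ee_pos: [505.2, 350.7, 358.6]
ee_rot: [-179.8, -0.1, -3.8]
force: [0.1, -0.1, 0.9]
gripper_width: 27.0
```

Request:
jog_arm(series=[[[0,0,10],[0,0,0],0.35],[[0,0,40],[0,0,0],0.35],[[0,0,80],[0,0,0],0.35],[[0,0,110],[0,0,0],0.35],[[0,0,130],[0,0,0],0.35]])

```text
time_s: 33.8
ee_pos: [505.0, 350.4, 493.6]
ee_rot: [-179.6, -0.4, -3.8]
force: [-0.5, 0.7, -0.1]
gripper_width: 31.8
```

Request:
jog_arm(series=[[[0,-35,0],[0,0,0],0.35],[[0,-75,0],[0,0,0],0.35],[[0,-115,0],[0,0,0],0.35],[[0,-155,0],[0,0,0],0.35],[[0,-195,0],[0,0,0],0.35]])

```text
time_s: 34.22
ee_pos: [504.3, 153.6, 494.7]
ee_rot: [-179.6, -0.5, -3.8]
force: [0.8, 0.3, 0.4]
gripper_width: 31.9
```

Request:
jog_arm(series=[[[0,-40,0],[0,0,0],0.4],[[0,-80,0],[0,0,0],0.4],[[0,-120,0],[0,0,0],0.4],[[0,-160,0],[0,0,0],0.4],[[0,-200,0],[0,0,0],0.4]])

```text
time_s: 34.63
ee_pos: [503.5, -48.3, 495.9]
ee_rot: [-179.6, -0.5, -3.8]
force: [0.5, -0.1, -0.4]
gripper_width: 36.7
```

Run:
```python
from h import *
st()
g=grab('side');crop(g,'p1.png',120,180,350,350,3.4);f=grab('top');crop(f,'p2.png',110,130,290,270,4.4);cv2.imwrite('pics/p3.png',f['pixels'][:,:,::-1])
for y in(-42,42):
  B=[T(pen,(55+a,y+b,100+c))[0] for a,b,c in((-27,-32,52),(-27,32,52),(24,0,94),(-24,0,94),(28,-32,53),(28,32,53))]
  print('top',np.round(proj(f,B),1).tolist(),'side',np.round(proj(g,B),1).tolist())
```

```text
t 34.63 ee [503.5 -48.3 495.9] rot [-179.6    -0.54   -3.78] grasp [505.2 -47.2 323.9] F [ 0.5 -0.1 -0.4] w 36.7 q [-7.  9. 89.  0. 81. -3.]
top [[170.0, 173.5], [167.5, 193.9], [148.3, 179.3], [164.0, 180.5], [152.5, 172.2], [149.9, 192.5]] side [[174.9, 269.8], [200.4, 278.1], [168.3, 272.0], [183.8, 258.1], [157.3, 285.4], [183.6, 294.5]]
top [[166.7, 200.3], [164.2, 221.1], [144.7, 207.1], [160.5, 208.3], [149.1, 198.9], [146.4, 219.6]] side [[208.7, 280.8], [236.2, 289.7], [204.8, 284.0], [219.3, 269.1], [192.1, 297.5], [220.5, 307.4]]
```

View pics/p1.png

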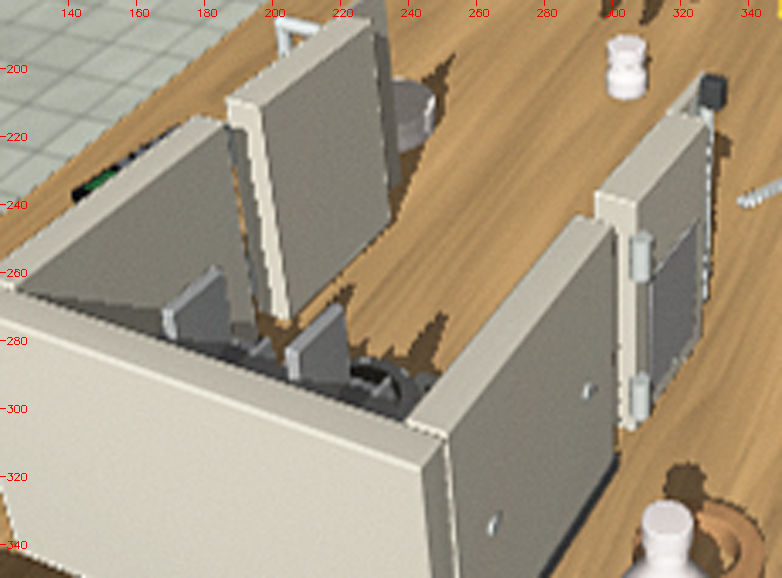

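View pics/p2.png

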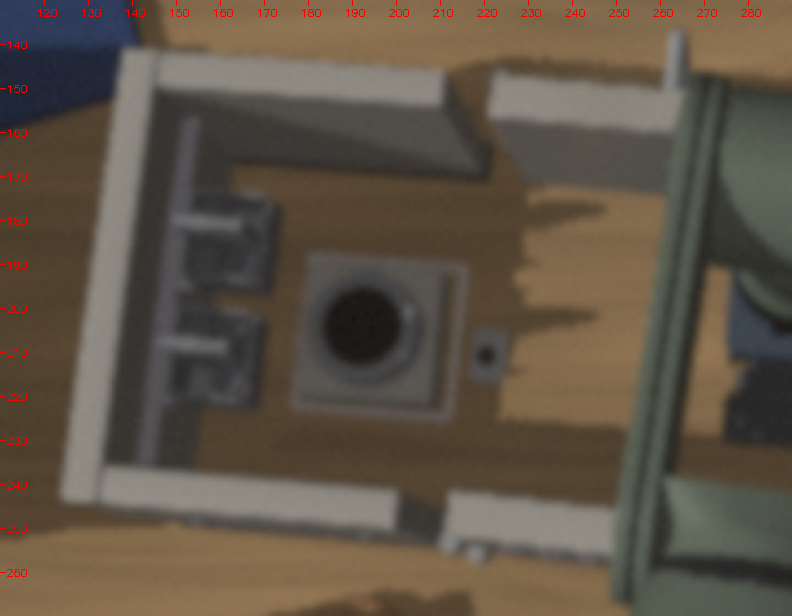

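View pics/p3.png

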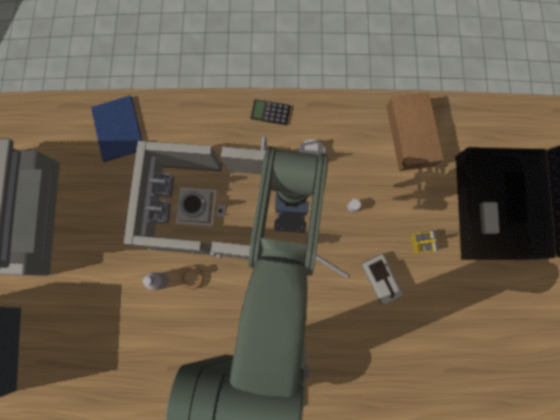

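Run:
```python
from h import *
g=grab('side')
for th in(1.3,1.5,1.6,1.7): print(th,'P',np.round(proj(g,[leafP(th,112,0,194),leafP(th,112,-30,194),leafP(th,169,-26,194)]),1).tolist(),'A',np.round(proj(g,[leafA(th,143,-30,194),leafA(th,0,-30,194),leafA(th,143,-30,6)]),1).tolist())
crop(g,'q.png',180,170,350,310,4.5)
```

```text
1.3 P [[315.1, 211.7], [302.2, 210.8], [307.3, 198.9]] A [[239.2, 189.9], [194.4, 212.4], [244.3, 250.3]]
1.5 P [[324.6, 212.9], [312.2, 210.7], [321.5, 199.5]] A [[232.3, 186.1], [196.3, 211.3], [237.9, 245.9]]
1.6 P [[329.3, 213.9], [317.2, 211.0], [328.4, 200.4]] A [[228.3, 184.5], [197.1, 210.7], [234.1, 244.0]]
1.7 P [[333.7, 215.1], [322.1, 211.6], [335.3, 201.5]] A [[224.0, 183.2], [197.7, 210.1], [230.1, 242.5]]
```

View pics/q.png

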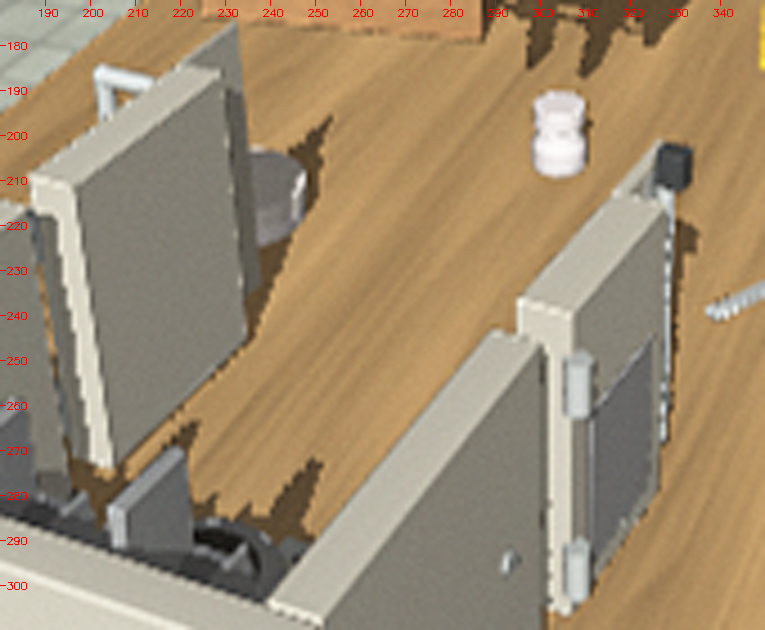

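Both leaves stand at about 1.58 rad (slab corners at (328,215) and (229,186)). Handing in.

```bash
python3 -c "
from workcell import env
print(env.job_done())"
```

```text
the job is handed in; nothing more can be done
None
```

The pen is ready for counting and I handed the job in at about 35 s of robot time; the hand-in reports no verdict, so what follows is from my own camera checks.

- **Doors:** I pulled the active leaf open by its handle, pinched and lifted the flush bolt, then drew the passive leaf open by the bolt knob. Both leaves stand at about 1.58 rad in the last picture.
- **Detector:** I gripped it lightly by its drum and slid it flat along the bench onto the outline. The top camera puts it about 1 mm off the centre; I squared it by turning the gripper and checked that only by eye.
- **Bins:** I saw only two grey bins on the bench, and both hang on the cleat at pen y of about -42 and +42 mm. Their plates show in both cameras within 1–2 pixels of a level, fully seated bin. I compared the cameras by eye and did not fit the final poses.
- **Cleat entry:** I brought the bins in level at about z 114 instead of tipped. They went in with little force.
- **Bystanders:** I moved none of them, and in the last top view they appear where they were. The yellow look-alike was left alone.

No check failed or disagreed.

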